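Sort the mixed inspection handful into its trays

ROBOT

A 7-joint arm with a two-finger parallel gripper is mounted at the origin on a cart in front of the work surface, level with it; the furniture and walls round the work are solid. World frame = base frame: x ahead of the robot, y to its left, z up, the work surface at z = 0. Lengths are in mm, angles in rad, forces in N, time in s.
With the tool pointing down it reaches from about 350 to 900 mm from the base axis. Payload 19.9 kg.
Tool frame: the origin (TCP) lies at the very end of the fingers, on their centre line; the grasp point (between the pads) lies 19 mm behind it; z points along the fingers, y is the direction in which the jaws open and shut (so a half turn about z gives the same grasp; the last joint's range is limited). The gripper opens to 94 mm and grips with 3 to 60 N. Pads are 16 mm wide; open, the fingers measure 119 mm over their backs; the gripper's body (75 mm by 177 mm) begins 78 mm behind the grasp point.
Start: joints at [-1.302, 0.417, -0.01, 1.614, 0.005, 1.111, -0.053], TCP at [191.127, 595.037, 205.425] pointing down, gripper open.
Joint ranges: [-2.81, 2.81], [-0.39, 2.02], [-1.27, 1.25], [0.06, 2.57], [-1.19, 4.33], [0.19, 2], [-2.82, 2.82]. Speed limits (rad/s): [1.89, 1.89, 2.39, 2.39, 3.01, 3.01, 3.01].

INTERFACE

Orientations are given as a 3x3 rotation matrix whose columns are the frame's x, y, z axes.
In Python, from rig import arm, vision, job, nets gives the robot as it stands.
- The arm moves only by the shell command python3 -m handwheel 'ROWS' [FORCE]. ROWS is JSON, a list of rows, each a list of 7 numbers: the turn, a rotation vector about the tool's x, y, z in units of 5 degrees (1.0 is 5 degrees), then the shift along the tool's x, y, z in units of 60 mm (1.0 is 60 mm), then the opening, from 0 (shut) to 1 (fully open). In form: [[ax, ay, az, x, y, z, grip], ...]. A call has 1 to 5 rows; each row shifts and turns the commanded pose from where the row before left it, along the tool's axes as they then stand; what a row does not reach is not made up. A row lasts 1/8 s, in which the tool goes at most 62.5 mm and 10.7 degrees, less where a joint would pass 70% of its speed; a pose out of reach is approached as far as the arm can. A call is refused whole if a number of a shift passes 1 or a number of a turn 1, either way. A call with a gripper value outside its range is refused whole. The fingers move at their own pace and stop on an object; FORCE is the grip in N (left out, the last holds). Time passes only in rows, so rows that do not move let the fingers close. It gives the time, the measured TCP pose, the force and the opening at its end, in the units of the state.
- arm.read_state(): the state, without advancing time (a new reading comes with each control period).
- vision.grab_frame(name): name is "scene" or "top"; returns a dict with "color" (400x640x3 uint8, red, green, blue), "intrinsics" (3x3 intrinsics, pixels), "world_from_camera" (4x4, takes a point from camera to world coordinates). Camera axes: x right, y down, z forward; pixel columns grow to the right and rows downward; lengths in mm; the calibration is good to about 2 mm. A picture is of the moment at which its call begins. There is no depth.
- job.close_job(): hands the job in, once; it reports no verdict.
Trained networks look in a picture, given as the dict that the camera call returned (one of the last four; its "shot" number tells which), for a name from the list of things; names that differ only in an ending like _2 or _b are one class to them, and where a whole thing is asked for, a point or a joint stands for the part that bears it (a point fixed in the world has none). Each returns a list of dicts, best first, with "score" (0 to 1); they miss things now and then, are a little off and sometimes report something else, mostly with a low value. They report only what shows in the picture. A call takes as long as a camera call. They do not tell look-alikes from the thing itself.
- nets.spot_in(picture, label): "point" ([x, y, z] in mm, in world coordinates, good to about 4 mm: the middle of the surface that is visible of it).
The state is a dict: "clock": time; "joint_pos": joint angles; "dq": joint speeds; "joint_efforts": joint torques, N m; "eef_pos": TCP position; "ee_rot": TCP orientation; "contact_force": force on the tool from outside, world axes, zero at the start; "wrist_torque": the same for the moment, N m; "gripper_width": opening from 0.0 (shut) to 1.0 (fully open).
Only numpy, scipy, OpenCV 4.12 (cv2) and the standard library are available. Lean on these libraries where they do the work, as an engineer would, in place of code of your own. Each camera call takes 0.05 s, during which the arm holds its last target.

TASK

Sort the loose handful on the bench into the three trays: the two steel setting blocks go into the green tray, one lying flat in each of its two bays, the plated collar goes flat into the blue tray, and the paint bottle goes upright into the yellow tray. Set each thing down gently rather than dropping it, and leave the grease tin where it is.

Things in the scene. Friction and masses are not known exactly. Their poses are not given: they have to be found in the camera images.
- block_low: the thinner of two ground-steel setting blocks, light grey: 30 mm along its x, 35 mm along its y, 20 mm high, 0.17 kg. Origin at the centre of its underside, z up. It lies flat on the bench.
- block_high: the thicker ground-steel setting block, light grey: 30 mm along its x, 35 mm along its y, 28 mm high, 0.22 kg. Origin at the centre of its underside, z up. It lies flat on the bench.
- collar: zinc-plated pressed collar, a flat silvery ring of 62 mm outside diameter and 9 mm high with a small flat ear at one side, lying flat, 34 g; it is gripped across the outside of the ring. The ring's centre lies at (+6 mm, 0) in the collar's own frame and the ear points to its -x (tip at x = -37 mm), so it measures 62 mm along its y. Origin on the underside, z up.
- paint_bottle: upright white paint bottle with a lime-green screw cap, 90 mm high, about 0.07 kg: round body of 41 mm diameter up to 62 mm, above it the cap of 33 mm diameter. Its upright axis stands at (0, -12 mm) in its own frame; a thin paper flag sticks out to +y of the axis, as far as y = +33 mm, and gives no resistance. Origin at the height of its underside, z up.
- green_tray: green square tray for the setting blocks, fixed to the bench: 130 x 130 mm outside, 14 mm high, walls 4 mm, inner floor 4 mm above the bench. A ridge 4 mm wide and 6 mm high runs along its x through the middle and parts it into two bays, each 122 mm along x and 59 mm along y, with centres at y = +31 and -31 mm. Origin at the centre of its underside; its x points away from the robot.
- blue_tray: blue square tray for the collar, fixed to the bench: 130 x 130 mm outside, 14 mm high, walls 4 mm, inner floor 4 mm above the bench, no ridge: one open space of 122 x 122 mm. Origin at the centre of its underside; its x points away from the robot.
- yellow_tray: yellow square tray for the paint bottle, fixed to the bench: 130 x 130 mm outside, 14 mm high, walls 4 mm, inner floor 4 mm above the bench, no ridge: one open space of 122 x 122 mm. Origin at the centre of its underside; its x points away from the robot.
- grease_tin: bystander: low round grease tin with a blue lid, 70 mm diameter, 31 mm high, loose on the bench; leave it alone. Origin at the centre of its underside.
There are look-alikes about, which are no part of the job. There is more than one size of the paint_bottle; the job needs the smaller.

How it is judged:
By the outcome, as a careful person would: the job done as asked, in the order asked, and still so for the second after the job is handed in, with the robot touching nothing.
It also fails if it takes over 109 s, if anything falls off the work surface, if the arm or the gripper's body presses on something with over 40 N, if the wrist force passes 120 N, or if a joint passes its speed limit or range.

## Working session

There is one attempt and no reset: what is moved stays moved. The work goes in short steps, Python scripts to look and compute and a shell command to move; the robot and the scene stay as the last step left them, time stands still between calls to the robot, and variables do not carry over. Pictures are saved under pics/ and viewed, and the job is handed in when it is done.

```bash
ls; mkdir -p pics; python3 - <<'E'
from rig import arm,vision,nets
import cv2,json
s=arm.read_state(); print(s)
for n in("scene","top"):
    f=vision.grab_frame(n); cv2.imwrite(f"pics/{n}0.png",f["color"][:,:,::-1])
    print(n,f["intrinsics"],f["world_from_camera"])
    for l in["block_low","block_high","collar","paint_bottle","green_tray","blue_tray","yellow_tray","grease_tin"]:
        print(l,[( [round(float(x)) for x in d["point"]],round(d["score"],2)) for d in nets.spot_in(f,l)])
E
```

```text
pics
{'clock': 0.0, 'joint_pos': array([-1.30150804,  0.41796538, -0.01034711,  1.6141856 ,  0.00470197,
        1.11068791, -0.05298073]), 'dq': array([ 0.00197292, -0.0006329 ,  0.00062112,  0.00145752, -0.00147118,
        0.00030956,  0.00132933]), 'joint_efforts': array([ 1.64950588e-04, -8.51245379e+01,  6.39073290e-01, -4.26008141e+01,
       -4.88458551e-02,  1.84623885e-02,  1.43141010e-04]), 'eef_pos': array([191.00153573, 594.69777395, 204.82564183]), 'ee_rot': array([[-9.52113834e-01,  3.05743611e-01, -3.01247012e-04],
       [ 3.05743750e-01,  9.52113101e-01, -1.18432752e-03],
       [-7.52793462e-05, -1.21971901e-03, -9.99999253e-01]]), 'contact_force': array([1.03642991, 0.25267951, 1.24040207]), 'wrist_torque': array([-0.04057031,  0.04306294,  0.05659353]), 'gripper_width': 0.9998029275877762}
scene [[369.30583885   0.         322.31123547]
 [  0.         369.30583885 201.99307457]
 [  0.           0.           1.        ]] [[ 9.01952437e-01 -1.97762095e-01  3.83890552e-01  4.75592972e+01]
 [-4.31346829e-01 -3.70313554e-01  8.22683283e-01 -1.11202256e+03]
 [-2.053569
[... 443 characters left out ...]
  314.46171721]
 [  0.         400.67017549 198.11482399]
 [  0.           0.           1.        ]] [[ 1.62431245e-02 -9.95208784e-01  9.64138875e-02  3.91579791e+02]
 [-9.99794799e-01 -1.73336073e-02 -1.04836231e-02 -1.79572026e+02]
 [ 1.21045942e-02 -9.62238164e-02 -9.95286118e-01  1.06968431e+03]
 [ 0.00000000e+00  0.00000000e+00  0.00000000e+00  1.00000000e+00]]
block_low [([458, -159, 17], 0.64)]
block_high [([424, 72, 29], 0.51)]
collar [([422, -40, 5], 0.71)]
paint_bottle [([658, -501, 89], 0.89), ([497, -293, 87], 0.59), ([550, -7, 2], 0.59)]
green_tray [([591, -156, -1], 0.88)]
blue_tray [([617, -302, 7], 0.72)]
yellow_tray [([553, -8, 5], 0.97)]
grease_tin [([322, 193, 33], 0.59)]
```

View pics/scene0.png

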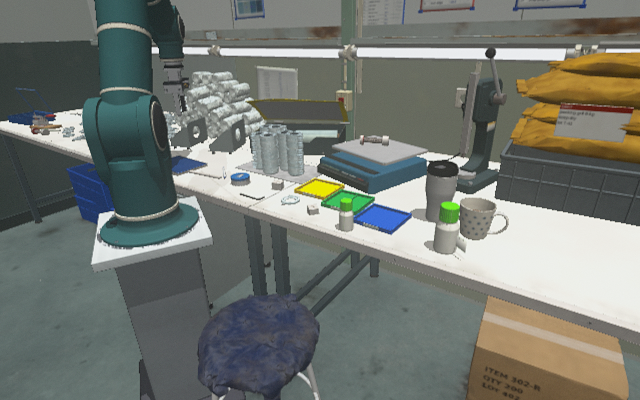

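View pics/top0.png

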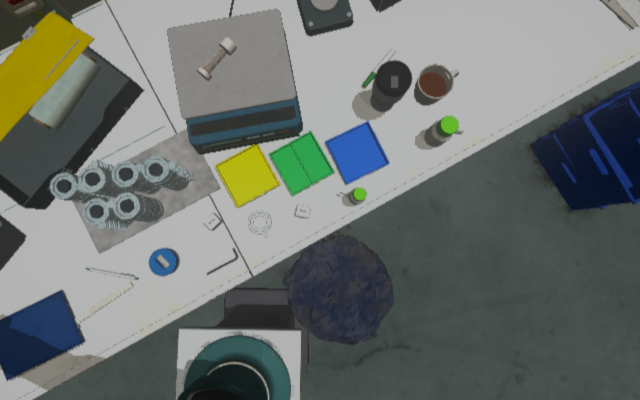

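```bash
python3 - <<'E'
import cv2
a=cv2.imread("pics/top0.png")[115:255,190:390]; b=cv2.imread("pics/scene0.png")[160:260,220:480]
cv2.imwrite("pics/topc.png",cv2.resize(a,None,fx=4,fy=4,interpolation=cv2.INTER_CUBIC))
cv2.imwrite("pics/scenec.png",cv2.resize(b,None,fx=3,fy=3,interpolation=cv2.INTER_CUBIC))
E
```

```text
(no output)
```

View pics/topc.png

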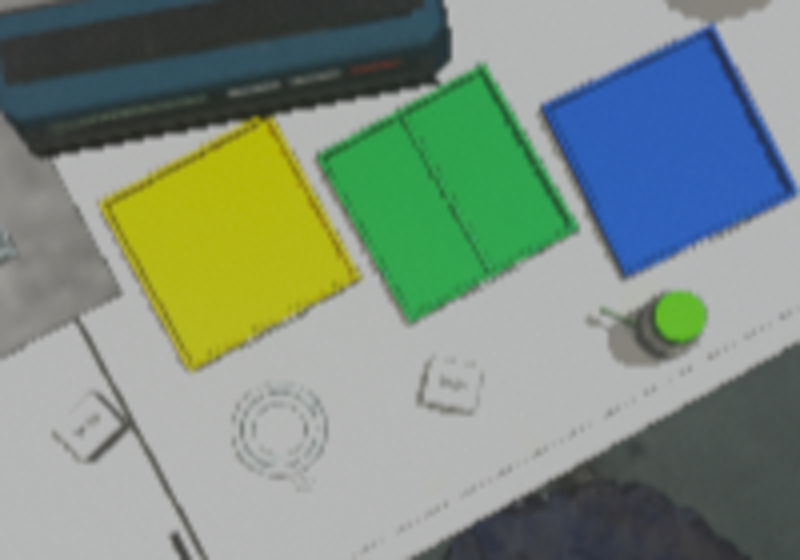

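View pics/scenec.png

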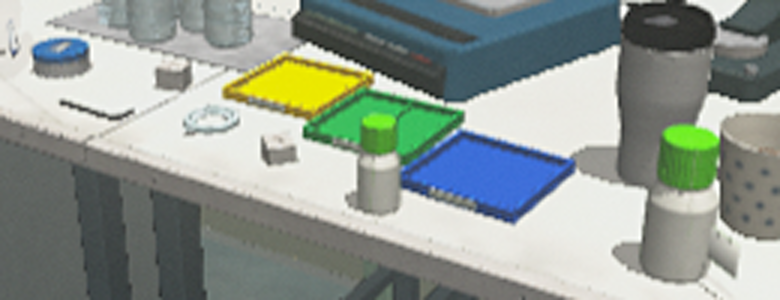

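```bash
cat > h.py <<'E'
import numpy as np,cv2
def crop(img,x0,y0,w,h,k,name):
    c=cv2.resize(img[y0:y0+h,x0:x0+w],None,fx=k,fy=k,interpolation=cv2.INTER_CUBIC)
    c=cv2.convertScaleAbs(c,alpha=1.0)
    for i in range(0,w,5):
        cv2.line(c,(i*k,0),(i*k,6),(0,0,255),1); 
        if i%10==0: cv2.putText(c,str(x0+i),(i*k,18),0,.4,(0,0,255),1)
    for i in range(0,h,5):
        cv2.line(c,(0,i*k),(6,i*k),(0,0,255),1)
        if i%10==0 and i: cv2.putText(c,str(y0+i),(8,i*k+4),0,.4,(0,0,255),1)
    return c
CAM={"top":(np.array([[400.67017549,0,314.46171721],[0,400.67017549,198.11482399],[0,0,1]]),
 np.array([[1.62431245e-02,-9.95208784e-01,9.64138875e-02,3.91579791e+02],[-9.99794799e-01,-1.73336073e-02,-1.04836231e-02,-1.79572026e+02],[1.21045942e-02,-9.62238164e-02,-9.95286118e-01,1.06968431e+03]])),
"scene":(np.array([[369.30583885,0,322.31123547],[0,369.30583885,201.99307457],[0,0,1]]),
 np.array([[9.01952437e-01,-1.97762095e-01,3.83890552e-01,4.75592972e+01],[-4.31346829e-01,-3.70313554e-01,8.22683283e-01,-1.11202256e+03],[-2.05356952e-02,-9.07611164e-01,-4.19309265e-01,5.11904290e+02]]))}
def proj(cam,P):
    K,T=CAM[cam]; P=np.atleast_2d(P); c=(P-T[:,3])@T[:,:3]; p=c@K.T; return p[:,:2]/p[:,2:]
def ray(cam,uv):
    K,T=CAM[cam]; d=T[:,:3]@np.linalg.inv(K)@np.array([uv[0],uv[1],1.]); return T[:,3],d/np.linalg.norm(d)
def atz(cam,uv,z):
    o,d=ray(cam,uv); return o+d*(z-o[2])/d[2]
def tri(a,b):
    o1,d1=ray("top",a);o2,d2=ray("scene",b)
    A=np.stack([d1,-d2],1); t=np.linalg.lstsq(A,o2-o1,rcond=None)[0]
    p,q=o1+d1*t[0],o2+d2*t[1]; return (p+q)/2,np.linalg.norm(p-q)
E
python3 - <<'E'
from h import *
t=cv2.imread("pics/top0.png");s=cv2.imread("pics/scene0.png")
a=[crop(t,195,205,32,30,12,0),crop(t,288,195,32,30,12,0)]
b=[crop(s,262,170,32,30,12,0),crop(s,297,198,32,30,12,0)]
cv2.imwrite("pics/blk.png",np.vstack([np.hstack(a),np.hstack(b)])[:, :780][:720])
c=[crop(t,240,200,40,40,9,0),crop(t,335,175,40,40,9,0)]
d=[crop(s,270,180,40,40,9,0),crop(s,328,190,40,45,9,0)[:360]]
cv2.imwrite("pics/col.png",np.vstack([np.hstack(c),np.hstack(d)]))
E
```

```text
(no output)
```

View pics/blk.png

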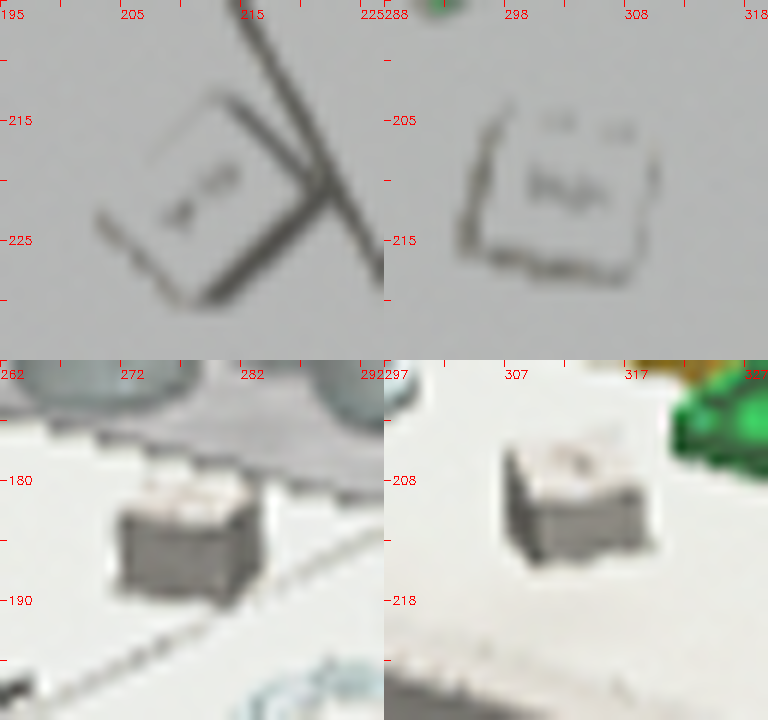

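View pics/col.png

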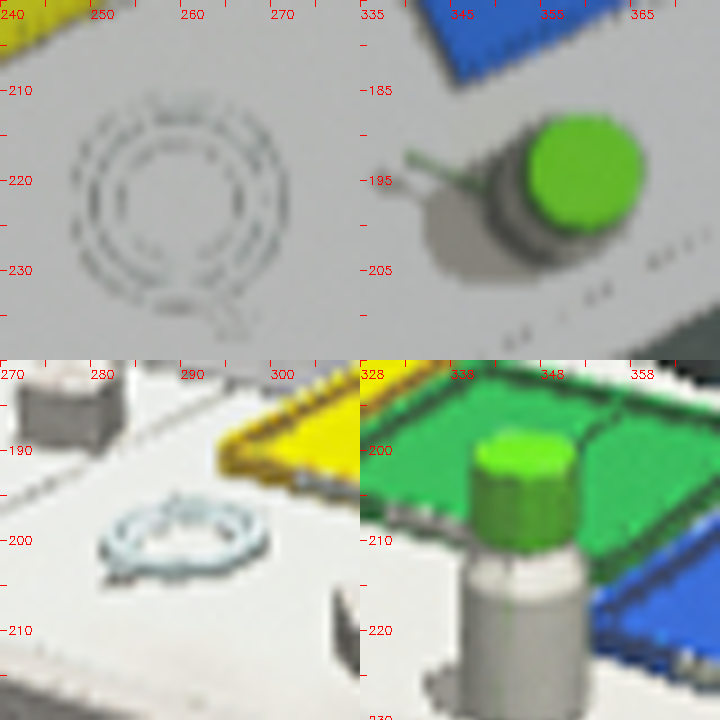

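```bash
cat >> h.py <<'E'
def blk(x,y,yaw,h):
    c,s=np.cos(yaw),np.sin(yaw)
    return np.array([[x+c*a-s*b,y+s*a+c*b,z] for z in(0,h) for a,b in((15,17.5),(-15,17.5),(-15,-17.5),(15,-17.5))])
E
python3 - <<'E'
from h import *
from scipy.optimize import least_squares
def tr(p): return np.array(p)-0.5
A=dict(top_top=[(213,212.8),(221,220.3),(211.5,229.5)],top_bot=[],sc_top=[(272,183),(280.5,184.3),(283.5,180.5)],sc_bot=[(272,189),(281,190.5)])
B=dict(top_top=[(299,204),(310,207),(308.5,218),(297,216)],top_bot=[],sc_top=[(307.3,205.5),(309.8,209.8),(318,208.8)],sc_bot=[(310,215),(318.5,213.6)])
for nm,D,x0 in(("left",A,(424,72)),("right",B,(458,-159))):
    best=None
    for y0 in np.arange(0,3.14,.2):
        def res(p):
            M=blk(*p); r=[]
            for key,pts in D.items():
                cam="top" if key.startswith("top") else "scene"
                V=proj(cam,M[4:] if key.endswith("top") else M[:4])
                for q in pts:
                    d=V-tr(q); i=np.argmin((d**2).sum(1)); r+=list(d[i])
            return np.array(r)
        s=least_squares(res,[*x0,y0,24])
        if best is None or s.cost<best.cost: best=s
        if s.cost<9: print(nm,np.round(s.x,2),round(s.cost,2))
    print(nm,best.x,best.cost)
# collar
print("collar",atz("top",(258.8+.2,222),8), "ear",atz("top",(264.5,236),3))
print("cap tri",tri((359.2,193.7),(345.8,200)), "big",atz("top",(447,127),90))
for n,uv in dict(cap=(359.2,193.7)).items(): print(atz("top",uv,90),atz("scene",(345.8,200),90))
# trays corners
for n,c in dict(Y=[(102,203),(268,118),(357,278),(193,370)],G=[(319,157),(484,66),(576,230),(409,323)],B=[(542,106),(712,28),(796,190),(625,277)]).items():
    P=np.array([atz("top",(190+u/4-.5,115+v/4-.5),14) for u,v in c]); print(n,P.mean(0).round(1),[round(np.linalg.norm(P[i]-P[i-1]),1) for i in range(4)],np.round(P[:,:2]).tolist())
E
```

```text
left [427.67  76.03   0.81  25.56] 2.74
left [427.67  76.03   0.81  25.56] 2.74
left [427.67  76.03   0.81  25.56] 2.74
left [427.67  76.03   0.81  25.56] 2.74
left [427.67  76.03   0.81  25.56] 2.74
left [427.67  76.03   0.81  25.56] 2.74
left [429.28  76.09   2.33  25.52] 5.4
left [429.28  76.09   2.33  25.52] 5.4
left [429.28  76.09   2.33  25.52] 5.4
left [429.28  76.09   2.33  25.52] 5.4
left [429.28  76.09   2.33  25.52] 5.4
left [427.67097406  76.03493689   0.80699629  25.55551517] 2.7426851181558245
right [ 4.5850e+02 -1.6065e+02 -2.0000e-01  1.8750e+01] 4.23
right [ 4.5850e+02 -1.6065e+02 -2.0000e-01  1.8750e+01] 4.23
right [ 4.5850e+02 -1.6065e+02 -2.0000e-01  1.8750e+01] 4.23
right [ 458.78 -160.9     1.38   18.45] 6.58
right [ 458.78 -160.9     1.38   18.45] 6.58
right [ 458.78 -160.9     1.38   18.45] 6.58
right [ 458.78 -160.9     1.38   18.45] 6.58
right [ 458.78 -160.9     1.38   18.45] 6.58
right [ 458.78 -160.9     1.38   18.45] 6.58
right [ 458.78 -160.9     1.38   18.45] 6.58
right [ 458.5  -160.65    2.94   18.75] 4.23
right [ 458.5  -160.65    2.94   18.75] 4.23
[... 307 characters left out ...]
99.80315075,   88.33581164]), np.float64(1.2893365545184723)) big [ 671.57253204 -519.60509738   90.        ]
[ 499.32257568 -299.88060057   90.        ] [ 496.46664376 -302.91007413   90.        ]
Y [552.6 -10.5  14. ] [np.float64(127.6), np.float64(123.8), np.float64(123.6), np.float64(123.7)] [[577.0, 75.0], [637.0, -33.0], [530.0, -95.0], [467.0, 11.0]]
G [ 587.7 -153.9   14. ] [np.float64(126.9), np.float64(126.6), np.float64(127.2), np.float64(127.3)] [[611.0, -68.0], [675.0, -177.0], [565.0, -240.0], [500.0, -130.0]]
B [ 620.2 -301.9   14. ] [np.float64(128.0), np.float64(127.0), np.float64(123.6), np.float64(129.2)] [[648.0, -216.0], [704.0, -331.0], [594.0, -387.0], [534.0, -273.0]]
```

```bash
python3 - <<'E'
from h import *
t=cv2.imread("pics/top0.png");s=cv2.imread("pics/scene0.png")
cv2.imwrite("pics/sc1.png",np.vstack([crop(t,160,5,200,155,4,0)[:,:800]]))
cv2.imwrite("pics/sc2.png",crop(s,300,130,190,110,4,0))
E
```

```text
(no output)
```

View pics/sc1.png

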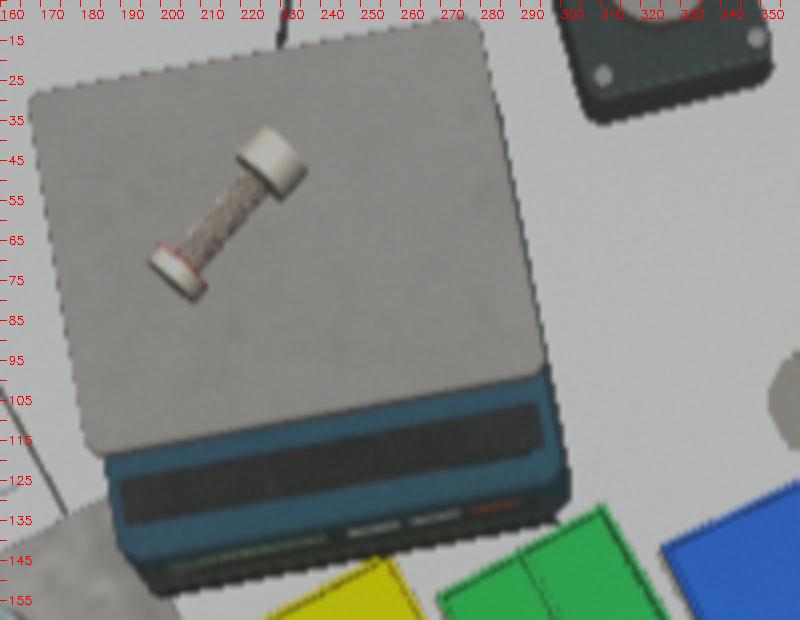

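View pics/sc2.png

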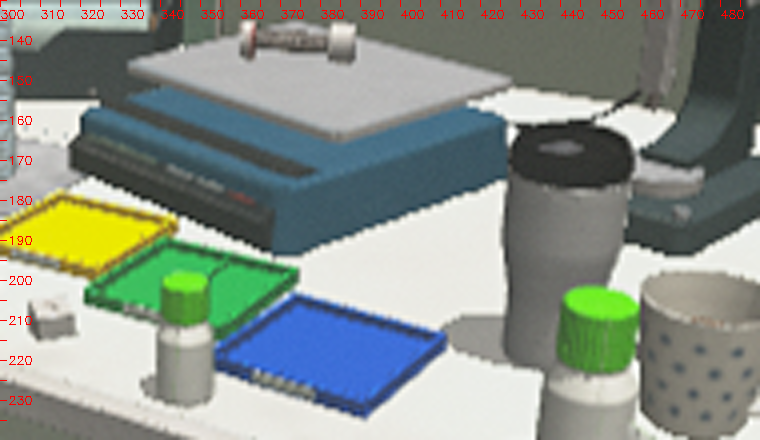

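```bash
cat > plan.py <<'E'
# python3 plan.py x y z jawaz_deg nrows : suggested row (identical rows), tool axes and units
import sys; from h import *
from rig import arm
from scipy.spatial.transform import Rotation as R
def main(x,y,z,az,n):
    n=int(n); s=arm.read_state(); Rm=np.array(s["ee_rot"]); p=np.array(s["eef_pos"])
    cur=np.degrees(np.arctan2(Rm[1,1],Rm[0,1]))
    d=(az-cur+90)%180-90
    a=np.radians(cur+d); yv=np.array([np.cos(a),np.sin(a),0]); zv=np.array([0,0,-1.]); xv=np.cross(yv,zv)
    Rt=np.stack([xv,yv,zv],1); rv=R.from_matrix(Rm.T@Rt).as_rotvec()
    print("cur",p.round(1),"jaw",round(cur,1),"F",np.round(s["contact_force"],1),"w",round(float(s["gripper_width"]),3),"t",round(s["clock"],2),"j",np.round(s["joint_pos"],2), "turn",round(d,1))
    step=rv/n; Rc=Rm.copy(); out=[]
    for i in range(n):
        sh=Rc.T@(np.array([x,y,z])-p)/n
        out.append([round(float(v),2) for v in np.r_[np.degrees(step)/5,sh/60]])
        Rc=Rc@R.from_rotvec(step).as_matrix()
    print(*out,sep="\n")
main(*map(float,sys.argv[1:]))
E
python3 - <<'E'
from h import *
print("scale body",tri((302,124.),(372,178.)),"plate",tri((296.5,97.5),(384,163.5)))
print("plate left",tri((184,118),(332,146)))
print("big bottle",tri((448,126),(450,205)))
print("tumbler",tri((392,85),(444,167)))
print("tubes",[atz("top",p,z).round() for p in((155,168),(125,205)) for z in(0,120)], "tin",atz("top",(163,262),31))
E
python3 plan.py 427.7 76 130 46 10; python3 plan.py 458.5 -160.6 130 79 16
```

```text
scale body (array([ 676.90604888, -154.98942271,   71.31726251]), np.float64(1.1759044252368427)) plate (array([ 732.35113825, -140.68420367,  108.15762246]), np.float64(2.6118877914034813))
plate left (array([676.27585806, 133.59994514, 106.65021406]), np.float64(0.8587002867468073))
big bottle (array([ 666.29387932, -511.80139352,  123.46413944]), np.float64(4.045133075786009))
tumbler (array([ 758.60641311, -372.93853321,  159.31167547]), np.float64(18.498818290333823))
tubes [array([569., 239.,   0.]), array([549., 192., 120.]), array([468., 313.,   0.]), array([459., 258., 120.])] tin [321.58941473 193.55873798  31.        ]
cur [191.1 595.1 205.4] jaw 72.2 F [-0.9 -0.2  0.3] w 0.997 t 0.9 j [-1.3   0.42 -0.01  1.61  0.    1.11 -0.05] turn -26.2
[0.0, 0.0, 0.52, -0.64, -0.7, 0.13]
[0.0, 0.0, 0.52, -0.67, -0.67, 0.13]
[0.0, 0.0, 0.52, -0.7, -0.64, 0.13]
[0.0, 0.0, 0.52, -0.73, -0.61, 0.13]
[0.0, 0.0, 0.52, -0.76, -0.58, 0.13]
[0.0, 0.0, 0.52, -0.78, -0.54, 0.13]
[0.0, 0.0, 0.52, -0.81, -0.5, 0.13]
[0.0, 0.0, 0.52, -0.83, -0.47, 0.13]
[0.0, 0.0, 0.52, -0.85, -0.43, 0.13]
[0.0, 0.0, 0.52, -0.87, -0.39, 0.13]
cur [191.1 595.1 205.4] jaw 72.2 F [-0.9 -0.2  0.3] w 0.997 t 0.9 j [-1.3   0.42 -0.01  1.61  0.    1.11 -0.05] turn 6.8
[0.0, 0.0, -0.09, -0.51, -0.66, 0.08]
[0.0, 0.0, -0.09, -0.5, -0.67, 0.08]
[0.0, 0.0, -0.09, -0.5, -0.67, 0.08]
[0.0, 0.0, -0.09, -0.49, -0.68, 0.08]
[0.0, 0.0, -0.09, -0.49, -0.68, 0.08]
[0.0, 0.0, -0.09, -0.48, -0.68, 0.08]
[0.0, 0.0, -0.09, -0.48, -0.69, 0.08]
[0.0, 0.0, -0.09, -0.47, -0.69, 0.08]
[0.0, 0.0, -0.09, -0.47, -0.69, 0.08]
[0.0, 0.0, -0.09, -0.46, -0.7, 0.08]
[0.0, 0.0, -0.09, -0.46, -0.7, 0.08]
[0.0, 0.0, -0.09, -0.45, -0.7, 0.08]
[0.0, 0.0, -0.09, -0.44, -0.71, 0.08]
[0.0, 0.0, -0.09, -0.44, -0.71, 0.08]
[0.0, 0.0, -0.09, -0.43, -0.71, 0.08]
[0.0, 0.0, -0.09, -0.43, -0.72, 0.08]
```

```bash
python3 - <<'E'
import cv2
from h import *
t=cv2.imread("pics/top0.png")
w=[]
for x,y,yaw,h,n in((427.7,76,.807,28,"H"),(458.5,-160.6,-.198,20,"L")):
    M=proj("top",blk(x,y,yaw,h))+.5; S=proj("scene",blk(x,y,yaw,h))+.5
    for nm,P in(("top",M),("scene",S)):
        im=cv2.imread(f"pics/{nm}0.png"); c=P.mean(0).astype(int)-14; k=13
        q=cv2.resize(im[c[1]:c[1]+28,c[0]:c[0]+28],None,fx=k,fy=k,interpolation=cv2.INTER_CUBIC)
        V=((P-c)*k).astype(int)
        for i in range(4):
            for a,b in((i,(i+1)%4),(i+4,(i+1)%4+4),(i,i+4)): cv2.line(q,tuple(map(int,V[a])),tuple(map(int,V[b])),(0,0,255),1)
        w.append(q)
cv2.imwrite("pics/fit.png",np.vstack([np.hstack(w[:2]),np.hstack(w[2:])])[:,:])
E
```

```text
(no output)
```

View pics/fit.png

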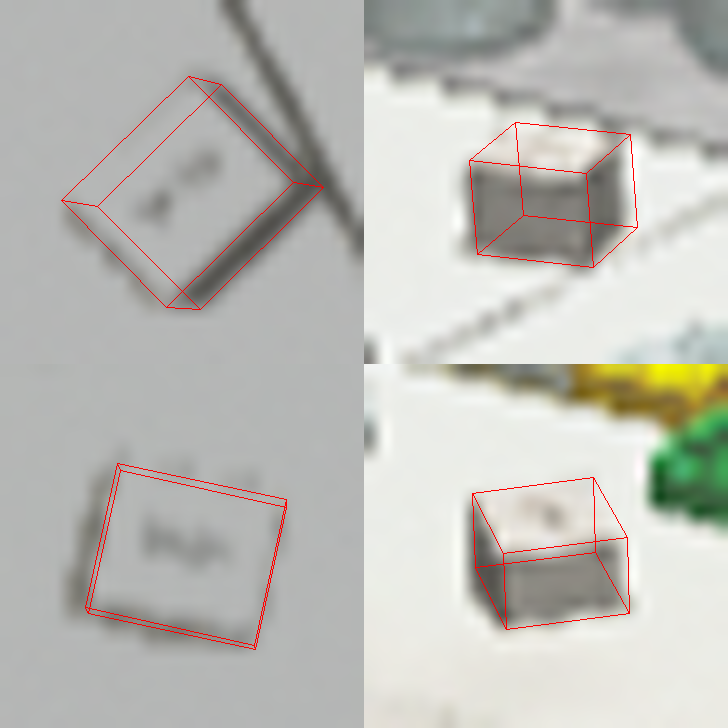

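```bash
python3 -m handwheel '[[0,0,0.5,-0.64,-0.7,0,0.7],[0,0,0.5,-0.67,-0.67,0,0.7],[0,0,0.5,-0.7,-0.64,0,0.7],[0,0,0.5,-0.73,-0.61,0,0.7],[0,0,0.5,-0.76,-0.58,0.1,0.7]]' 30; python3 plan.py 427.7 76 120 46 6
```

```text
clock: 1.52
eef_pos: [311.2, 334.6, 199.9]
ee_rot: [[-0.863, 0.506, 0.001], [0.506, 0.863, 0.001], [-0.0, 0.001, -1.0]]
contact_force: [1.8, 0.3, 0.7]
gripper_width: 0.7
cur [311.2 334.6 199.9] jaw 59.6 F [1.8 0.3 0.7] w 0.7 t 1.52 j [-1.02  0.12  0.14  2.03 -0.02  1.    0.17] turn -13.6
[0.0, -0.0, 0.45, -0.64, -0.46, 0.22]
[0.0, -0.0, 0.45, -0.66, -0.43, 0.22]
[0.0, -0.0, 0.45, -0.68, -0.4, 0.22]
[0.0, -0.0, 0.45, -0.69, -0.38, 0.22]
[0.0, -0.0, 0.45, -0.71, -0.35, 0.22]
[0.0, -0.0, 0.45, -0.72, -0.32, 0.22]
```

Tracks well.

```bash
python3 -m handwheel '[[0,0,0.45,-0.64,-0.46,0.1,0.7],[0,0,0.45,-0.66,-0.43,0.1,0.7],[0,0,0.45,-0.68,-0.4,0.2,0.7],[0,0,0.45,-0.69,-0.38,0.3,0.7],[0,0,0.45,-0.71,-0.35,0.3,0.7]]' ; python3 -m handwheel '[[0,0,0.45,-0.72,-0.32,0.3,0.7],[0,0,0,0,0,0,0.7]]'; python3 plan.py 427.7 76 60 46 2
python3 - <<'E'
from h import *
from rig import vision
f=vision.grab_frame("scene"); im=f["color"][:,:,::-1].copy(); cv2.imwrite("pics/s1.png",crop(im,220,120,100,90,7,0))
E
```

```text
clock: 2.15
eef_pos: [408.6, 119.2, 139.3]
ee_rot: [[-0.748, 0.664, 0.001], [0.664, 0.748, 0.001], [-0.0, 0.001, -1.0]]
contact_force: [1.3, -0.3, -0.1]
gripper_width: 0.698
clock: 2.4
eef_pos: [427.9, 74.5, 120.7]
ee_rot: [[-0.718, 0.696, -0.001], [0.696, 0.718, -0.001], [-0.0, -0.002, -1.0]]
contact_force: [1.0, 0.3, -0.0]
gripper_width: 0.699
cur [427.9  74.5 120.7] jaw 45.9 F [ 1.   0.3 -0. ] w 0.699 t 2.4 j [-0.62  0.2   0.42  2.16 -0.11  0.8   0.67] turn 0.1
[-0.01, 0.0, -0.01, 0.01, 0.01, 0.51]
[-0.01, 0.0, -0.01, 0.01, 0.01, 0.51]
```

View pics/s1.png

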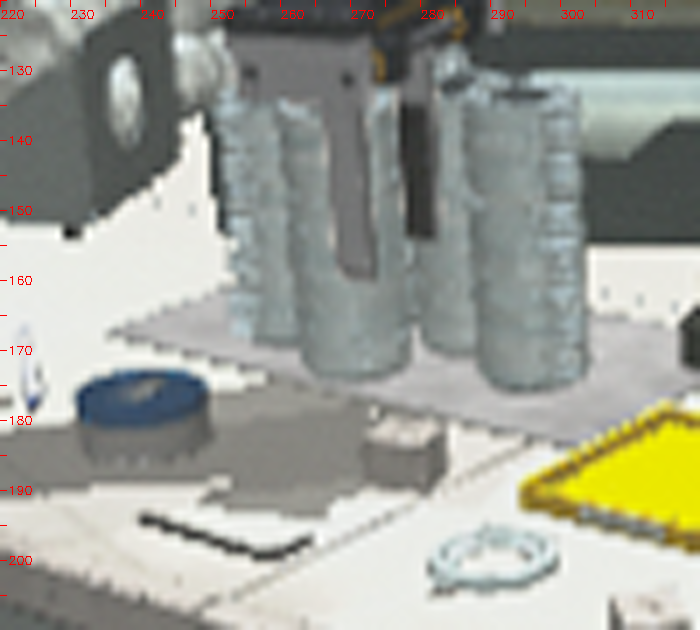

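```bash
python3 -m handwheel '[[0,0,0,0,0,0.5,0.7],[0,0,0,0,0,0.5,0.7],[0,0,0,0,0,0.5,0.7],[0,0,0,0,0,0.3,0.7],[0,0,0,0,0,0,0.7]]'; python3 plan.py 427.7 76 5 46 1
python3 - <<'E'
from h import *
from rig import vision
print(tri((155,168),(294,133)))
o=[]
for n,c in(("scene",(250,150,50,50)),("top",(185,190,50,50))):
    f=vision.grab_frame(n); im=f["color"][:,:,::-1].copy(); o.append(crop(im,*c,8,0))
cv2.imwrite("pics/s2.png",np.hstack(o))
E
```

```text
clock: 3.08
eef_pos: [426.8, 78.3, 13.0]
ee_rot: [[-0.723, 0.691, -0.002], [0.691, 0.723, -0.0], [0.001, -0.001, -1.0]]
contact_force: [0.5, -0.4, -0.1]
gripper_width: 0.698
cur [426.8  78.3  13. ] jaw 46.3 F [ 0.5 -0.4 -0.1] w 0.698 t 3.08 j [-0.54  0.42  0.34  2.22 -0.27  0.54  0.8 ] turn -0.3
[-0.01, -0.01, 0.06, -0.04, -0.02, 0.13]
(array([539.31484422, 174.8488899 , 166.43814651]), np.float64(4.564990385575242))
```

View pics/s2.png

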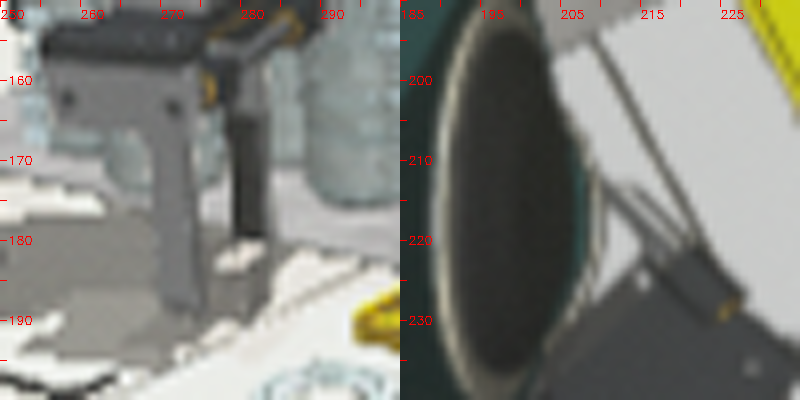

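```bash
python3 -m handwheel '[[0,0,0,-0.04,-0.02,0.07,0.7],[0,0,0,0,0,0.05,0.7],[0,0,0,0,0,0,0.7],[0,0,0,0,0,0,0.2],[0,0,0,0,0,0,0.2]]' 30; python3 -m handwheel '[[0,0,0,0,0,0,0.2],[0,0,0,0,0,0,0.2],[0,0,0,0,0,0,0.2]]'; python3 plan.py 427.7 76 5 46 1
```

```text
clock: 3.8
eef_pos: [428.5, 75.0, 6.3]
ee_rot: [[-0.722, 0.692, 0.0], [0.692, 0.722, -0.0], [-0.0, 0.0, -1.0]]
contact_force: [-0.7, 0.1, -0.5]
gripper_width: 0.521
clock: 4.18
eef_pos: [428.5, 75.0, 6.3]
ee_rot: [[-0.722, 0.692, 0.0], [0.692, 0.722, -0.0], [-0.0, 0.0, -1.0]]
contact_force: [-0.6, 0.1, 1.1]
gripper_width: 0.318
cur [428.5  75.    6.3] jaw 46.2 F [-0.6  0.1  1.1] w 0.318 t 4.17 j [-0.53  0.43  0.33  2.22 -0.28  0.52  0.82] turn -0.2
[0.0, 0.0, 0.04, 0.02, 0.0, 0.02]
```

```bash
python3 -m handwheel '[[0,0,0,0,0,-0.2,0.2],[0,0,0,0,0,-0.5,0.2],[0,0,0,0,0,-0.6,0.2],[0,0,0,0,0,-0.6,0.2],[0,0,0,0,0,-0.3,0.2]]'; python3 plan.py 559.5 -134.1 130 29 8
```

```text
clock: 4.8
eef_pos: [428.8, 74.9, 140.6]
ee_rot: [[-0.721, 0.692, 0.002], [0.692, 0.721, 0.001], [-0.001, 0.002, -1.0]]
contact_force: [-0.6, -0.2, -2.9]
gripper_width: 0.315
cur [428.8  74.9 140.6] jaw 46.2 F [-0.6 -0.2 -2.9] w 0.315 t 4.8 j [-0.65  0.17  0.44  2.14 -0.1   0.85  0.66] turn -17.2
[0.0, 0.0, 0.43, -0.5, -0.13, 0.02]
[0.0, 0.0, 0.43, -0.5, -0.11, 0.02]
[0.0, 0.0, 0.43, -0.51, -0.09, 0.02]
[0.0, 0.0, 0.43, -0.51, -0.07, 0.02]
[0.0, 0.0, 0.43, -0.51, -0.05, 0.02]
[0.0, 0.0, 0.43, -0.51, -0.03, 0.02]
[0.0, 0.0, 0.43, -0.51, -0.01, 0.02]
[0.0, 0.0, 0.43, -0.51, 0.01, 0.02]
```

```bash
python3 -m handwheel '[[0,0,0.43,-0.5,-0.13,0.02,0.2],[0,0,0.43,-0.5,-0.11,0.02,0.2],[0,0,0.43,-0.51,-0.09,0.02,0.2],[0,0,0.43,-0.51,-0.07,0.02,0.2],[0,0,0.43,-0.51,-0.05,0.02,0.2]]'; python3 -m handwheel '[[0,0,0.43,-0.51,-0.03,0.02,0.2],[0,0,0.43,-0.51,-0.01,0.02,0.2],[0,0,0.43,-0.51,0.01,0.02,0.2],[0,0,0,0,0,0,0.2]]';  python3 plan.py 559.5 -134.1 40 29 4
```

```text
clock: 5.42
eef_pos: [510.0, -57.2, 132.9]
ee_rot: [[-0.579, 0.815, -0.0], [0.815, 0.579, 0.0], [0.0, -0.0, -1.0]]
contact_force: [1.2, -0.7, -2.0]
gripper_width: 0.314
clock: 5.92
eef_pos: [558.9, -136.2, 129.2]
ee_rot: [[-0.482, 0.876, -0.0], [0.876, 0.482, -0.001], [-0.001, -0.001, -1.0]]
contact_force: [-0.2, 0.3, -2.3]
gripper_width: 0.313
cur [ 558.9 -136.2  129.2] jaw 28.8 F [-0.2  0.3 -2.3] w 0.313 t 5.92 j [-0.25  0.46  0.56  1.83 -0.3   0.93  0.94] turn 0.2
[-0.0, 0.0, -0.01, 0.01, 0.01, 0.37]
[-0.0, 0.0, -0.01, 0.01, 0.01, 0.37]
[-0.0, 0.0, -0.01, 0.01, 0.01, 0.37]
[-0.0, 0.0, -0.01, 0.01, 0.01, 0.37]
```

```bash
python3 -m handwheel '[[0,0,0,0.01,0.01,0.4,0.2],[0,0,0,0.01,0.01,0.4,0.2],[0,0,0,0.01,0.01,0.4,0.2],[0,0,0,0.01,0.01,0.4,0.2],[0,0,0,0,0,0,0.2]]'; python3 plan.py 559.5 -134.1 11 29 2
python3 - <<'E'
from h import *
from rig import vision
o=[]
for n,c in(("scene",(300,160,50,50)),("top",(260,130,50,50))):
    f=vision.grab_frame(n); im=f["color"][:,:,::-1].copy(); o.append(crop(im,*c,8,0))
cv2.imwrite("pics/s3.png",np.hstack(o))
E
```

```text
clock: 6.55
eef_pos: [558.5, -129.9, 32.0]
ee_rot: [[-0.485, 0.874, -0.003], [0.874, 0.485, 0.0], [0.002, -0.002, -1.0]]
contact_force: [-0.4, 0.0, -1.3]
gripper_width: 0.318
cur [ 558.5 -129.9   32. ] jaw 29.0 F [-0.4  0.  -1.3] w 0.318 t 6.55 j [-0.2   0.6   0.48  1.88 -0.39  0.76  1.01] turn -0.0
[-0.01, -0.01, 0.0, -0.04, -0.01, 0.17]
[-0.01, -0.01, 0.0, -0.03, -0.01, 0.17]
```

View pics/s3.png

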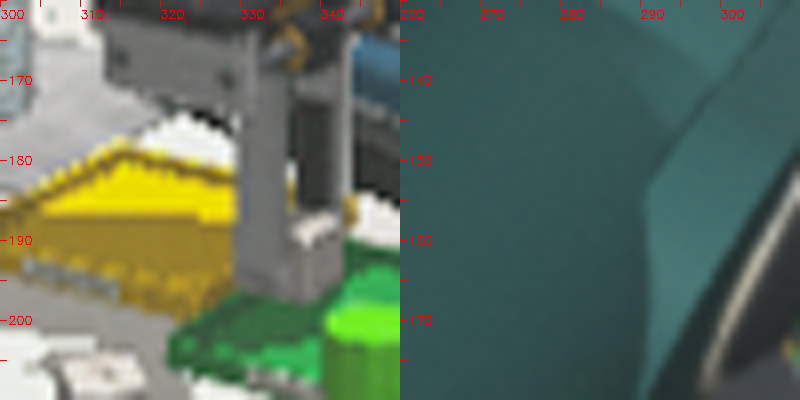

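```bash
python3 -m handwheel '[[0,0,0,-0.07,-0.02,0.17,0.2],[0,0,0,0,0,0.12,0.2],[0,0,0,0,0,0.02,0.2],[0,0,0,0,0,0,0.2]]'; python3 plan.py 559.5 -134.1 10.3 29 1
```

```text
clock: 7.15
eef_pos: [560.7, -135.1, 14.1]
ee_rot: [[-0.485, 0.875, -0.0], [0.875, 0.485, -0.0], [-0.0, -0.0, -1.0]]
contact_force: [-0.9, -0.8, -2.3]
gripper_width: 0.318
cur [ 560.7 -135.1   14.1] jaw 29.0 F [-0.9 -0.8 -2.3] w 0.318 t 7.15 j [-0.17  0.63  0.47  1.88 -0.41  0.73  1.03] turn 0.0
[-0.0, 0.0, -0.0, 0.02, -0.01, 0.06]
```

```bash
python3 -m handwheel '[[0,0,0,0,0,0.04,0.2],[0,0,0,0,0,0.02,0.2],[0,0,0,0,0,0,0.2]]'; python3 plan.py 559.5 -134.1 10.3 29 1
```

```text
clock: 7.52
eef_pos: [560.7, -135.1, 10.5]
ee_rot: [[-0.485, 0.875, 0.0], [0.875, 0.485, -0.0], [-0.0, -0.0, -1.0]]
contact_force: [-0.4, -0.7, -2.4]
gripper_width: 0.315
cur [ 560.7 -135.1   10.5] jaw 29.0 F [-0.4 -0.7 -2.4] w 0.315 t 7.53 j [-0.17  0.64  0.46  1.88 -0.41  0.72  1.03] turn 0.0
[-0.0, 0.0, -0.0, 0.02, -0.01, 0.0]
```

Not yet touching; creep down until force shows.

```bash
python3 -m handwheel '[[0,0,0,0,0,0.01,0.2],[0,0,0,0,0,0.01,0.2]]'; python3 -m handwheel '[[0,0,0,0,0,0.01,0.2],[0,0,0,0,0,0,0.2]]'
```

```text
clock: 7.78
eef_pos: [560.8, -135.1, 10.3]
ee_rot: [[-0.485, 0.875, 0.0], [0.875, 0.485, 0.0], [0.0, 0.0, -1.0]]
contact_force: [-9.5, 2.4, 29.1]
gripper_width: 0.316
clock: 8.02
eef_pos: [560.8, -135.1, 10.3]
ee_rot: [[-0.485, 0.875, 0.0], [0.875, 0.485, 0.001], [0.001, 0.001, -1.0]]
contact_force: [-12.9, 4.7, 32.3]
gripper_width: 0.319
```

```bash
python3 -m handwheel '[[0,0,0,0,0,-0.02,0.2],[0,0,0,0,0,0,0.45],[0,0,0,0,0,0,0.45],[0,0,0,0,0,0,0.45]]'; python3 -m handwheel '[[0,0,0,0,0,-0.3,0.45],[0,0,0,0,0,-0.5,0.45],[0,0,0,0,0,-0.6,0.7],[0,0,0,0,0,-0.6,0.7]]'; python3 plan.py 458.5 -160.6 100 79 10
```

```text
clock: 8.52
eef_pos: [560.7, -135.1, 9.8]
ee_rot: [[-0.485, 0.875, -0.0], [0.875, 0.485, -0.0], [-0.0, -0.0, -1.0]]
contact_force: [-0.4, -0.1, -0.6]
gripper_width: 0.45
clock: 9.02
eef_pos: [560.6, -135.2, 132.2]
ee_rot: [[-0.484, 0.875, 0.001], [0.875, 0.484, -0.0], [-0.001, 0.0, -1.0]]
contact_force: [0.2, -0.8, 0.2]
gripper_width: 0.629
cur [ 560.6 -135.2  132.2] jaw 29.0 F [ 0.2 -0.8  0.2] w 0.629 t 9.03 j [-0.25  0.46  0.56  1.82 -0.3   0.94  0.94] turn 50.0
[0.0, 0.0, -1.0, 0.05, -0.17, 0.05]
[0.0, 0.0, -1.0, 0.06, -0.16, 0.05]
[0.0, 0.0, -1.0, 0.07, -0.16, 0.05]
[0.0, 0.0, -1.0, 0.09, -0.15, 0.05]
[0.0, 0.0, -1.0, 0.1, -0.14, 0.05]
[0.0, 0.0, -1.0, 0.11, -0.13, 0.05]
[0.0, 0.0, -1.0, 0.12, -0.12, 0.05]
[0.0, 0.0, -1.0, 0.13, -0.11, 0.05]
[0.0, 0.0, -1.0, 0.14, -0.1, 0.05]
[0.0, 0.0, -1.0, 0.15, -0.09, 0.05]
```

```bash
python3 plan.py 458.5 -160.6 100 -11.3 8
```

```text
cur [ 560.6 -135.2  132.2] jaw 29.0 F [ 0.2 -0.8  0.2] w 0.629 t 9.03 j [-0.25  0.46  0.56  1.82 -0.3   0.94  0.94] turn -40.3
[0.0, 0.0, 1.01, 0.06, -0.21, 0.07]
[0.0, 0.0, 1.01, 0.04, -0.22, 0.07]
[0.0, 0.0, 1.01, 0.02, -0.22, 0.07]
[0.0, 0.0, 1.01, -0.0, -0.22, 0.07]
[0.0, 0.0, 1.01, -0.02, -0.22, 0.07]
[0.0, 0.0, 1.01, -0.04, -0.22, 0.07]
[0.0, 0.0, 1.01, -0.06, -0.21, 0.07]
[0.0, 0.0, 1.01, -0.08, -0.21, 0.07]
```

```bash
python3 -m handwheel '[[0,0,1,0.06,-0.21,0.03,0.7],[0,0,1,0.04,-0.22,0.07,0.7],[0,0,1,0.02,-0.22,0.07,0.7],[0,0,1,0,-0.22,0.07,0.7],[0,0,1,-0.02,-0.22,0.07,0.7]]'; python3 -m handwheel '[[0,0,1,-0.04,-0.22,0.07,0.7],[0,0,1,-0.06,-0.21,0.07,0.7],[0,0,1,-0.08,-0.21,0.07,0.7],[0,0,0,0,0,0,0.7]]';  python3 plan.py 458.5 -160.6 30 -11.3 3
```

```text
clock: 9.65
eef_pos: [496.1, -151.0, 112.3]
ee_rot: [[-0.066, 0.998, 0.001], [0.998, 0.066, 0.0], [0.0, 0.001, -1.0]]
contact_force: [0.0, -0.5, -0.3]
gripper_width: 0.702
clock: 10.15
eef_pos: [457.3, -161.1, 99.4]
ee_rot: [[0.191, 0.982, 0.0], [0.982, -0.191, 0.0], [0.001, 0.0, -1.0]]
contact_force: [0.2, 0.7, -0.2]
gripper_width: 0.704
cur [ 457.3 -161.1   99.4] jaw -11.0 F [ 0.2  0.7 -0.2] w 0.704 t 10.15 j [-0.35  0.39  0.75  2.07 -0.37  0.81  0.43] turn -0.3
[0.0, -0.0, 0.02, 0.0, 0.01, 0.39]
[0.0, -0.0, 0.02, 0.0, 0.01, 0.39]
[0.0, -0.0, 0.02, 0.0, 0.01, 0.39]
```

```bash
python3 -m handwheel '[[0,0,0,0,0.01,0.4,0.7],[0,0,0,0,0.01,0.4,0.7],[0,0,0,0,0,0.35,0.7],[0,0,0,0,0,0,0.7]]';  python3 plan.py 458.5 -160.6 5 -11.3 1;python3 - <<'E'
from h import *
from rig import vision
o=[]
for n,c in(("scene",(290,160,50,60)),("top",(270,130,50,60))):
    f=vision.grab_frame(n); im=f["color"][:,:,::-1].copy(); o.append(crop(im,*c,8,0))
cv2.imwrite("pics/s4.png",np.hstack(o))
E
```

```text
clock: 10.65
eef_pos: [458.9, -161.0, 29.4]
ee_rot: [[0.189, 0.982, -0.001], [0.982, -0.189, 0.0], [-0.0, -0.001, -1.0]]
contact_force: [-0.0, -0.2, 0.5]
gripper_width: 0.701
cur [ 458.9 -161.    29.4] jaw -10.9 F [-0.  -0.2  0.5] w 0.701 t 10.65 j [-0.26  0.52  0.65  2.1  -0.5   0.68  0.54] turn -0.4
[-0.01, 0.0, 0.08, 0.01, -0.01, 0.41]
```

View pics/s4.png

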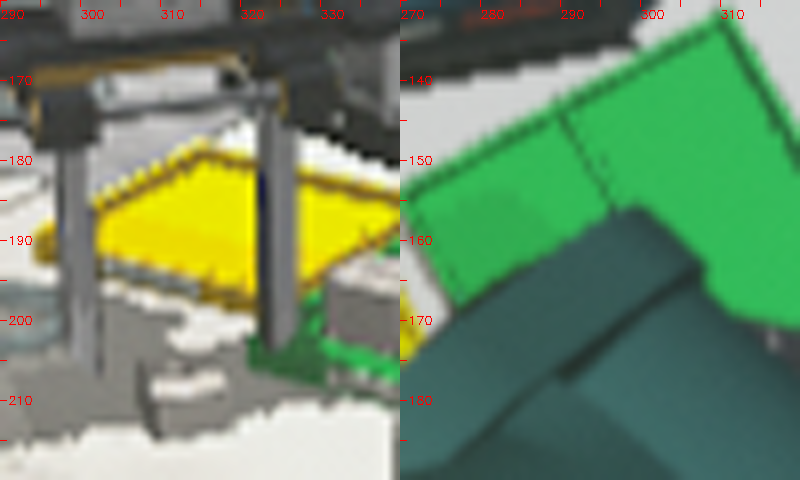

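```bash
python3 -m handwheel '[[0,0,0.08,0,0,0.2,0.55],[0,0,0,0,0,0.19,0.55],[0,0,0,0,0,0.01,0.55],[0,0,0,0,0,0,0.55]]';  python3 plan.py 458.5 -160.6 5 -11.3 1; python3 -m handwheel '[[0,0,0,0,0,0,0.2],[0,0,0,0,0,0,0.2],[0,0,0,0,0,0,0.2],[0,0,0,0,0,0,0.2],[0,0,0,0,0,0,0.2]]'
```

```text
clock: 11.25
eef_pos: [458.8, -161.3, 5.7]
ee_rot: [[0.198, 0.98, -0.0], [0.98, -0.198, -0.0], [-0.0, -0.0, -1.0]]
contact_force: [0.2, -0.1, 0.4]
gripper_width: 0.548
cur [ 458.8 -161.3    5.7] jaw -11.4 F [ 0.2 -0.1  0.4] w 0.548 t 11.25 j [-0.22  0.56  0.61  2.11 -0.54  0.63  0.56] turn 0.1
[-0.0, 0.0, -0.02, 0.01, -0.01, 0.01]
clock: 11.88
eef_pos: [459.0, -161.2, 5.9]
ee_rot: [[0.198, 0.98, 0.0], [0.98, -0.198, -0.0], [0.0, 0.0, -1.0]]
contact_force: [-1.6, 0.0, 5.7]
gripper_width: 0.315
```

Gripped at 30 mm. Lift and carry to bay B.

```bash
python3 -m handwheel '[[0,0,0,0,0,-0.2,0.2],[0,0,0,0,0,-0.4,0.2],[0,0,0,0,0,-0.5,0.2],[0,0,0,0,0,-0.4,0.2]]';  python3 plan.py 589.7 -188.4 90 29 8
```

```text
clock: 12.38
eef_pos: [458.7, -161.3, 97.2]
ee_rot: [[0.198, 0.98, 0.0], [0.98, -0.198, -0.0], [-0.0, 0.0, -1.0]]
contact_force: [0.2, 0.3, -1.3]
gripper_width: 0.317
cur [ 458.7 -161.3   97.2] jaw -11.4 F [ 0.2  0.3 -1.3] w 0.317 t 12.38 j [-0.35  0.4   0.75  2.07 -0.38  0.81  0.43] turn 40.4
[0.0, 0.0, -1.01, -0.0, 0.28, 0.02]
[0.0, 0.0, -1.01, -0.03, 0.28, 0.02]
[0.0, 0.0, -1.01, -0.05, 0.27, 0.02]
[0.0, 0.0, -1.01, -0.07, 0.27, 0.02]
[0.0, 0.0, -1.01, -0.1, 0.26, 0.02]
[0.0, 0.0, -1.01, -0.12, 0.25, 0.02]
[0.0, 0.0, -1.01, -0.14, 0.24, 0.02]
[0.0, 0.0, -1.01, -0.16, 0.23, 0.02]
```

```bash
python3 -m handwheel '[[0,0,-1,0,0.28,0.02,0.2],[0,0,-1,-0.03,0.28,0.02,0.2],[0,0,-1,-0.05,0.27,0.02,0.2],[0,0,-1,-0.07,0.27,0.02,0.2],[0,0,-1,-0.1,0.26,0.02,0.2]]'; python3 -m handwheel '[[0,0,-1,-0.12,0.25,0.02,0.2],[0,0,-1,-0.14,0.24,0.02,0.2],[0,0,-1,-0.16,0.23,0.02,0.2],[0,0,0,0,0,0,0.2]]';  python3 plan.py 589.7 -188.4 25 29 3
```

```text
clock: 13.0
eef_pos: [541.0, -178.5, 90.2]
ee_rot: [[-0.238, 0.971, -0.0], [0.971, 0.238, -0.0], [-0.0, -0.0, -1.0]]
contact_force: [0.3, -0.9, -2.3]
gripper_width: 0.315
clock: 13.5
eef_pos: [590.0, -188.7, 86.4]
ee_rot: [[-0.478, 0.878, -0.0], [0.878, 0.478, -0.001], [-0.0, -0.0, -1.0]]
contact_force: [-0.1, 0.1, -1.7]
gripper_width: 0.317
cur [ 590.  -188.7   86.4] jaw 28.6 F [-0.1  0.1 -1.7] w 0.317 t 13.5 j [-0.12  0.59  0.51  1.74 -0.36  0.91  1.05] turn 0.4
[-0.0, 0.0, -0.03, 0.0, -0.0, 0.34]
[-0.0, 0.0, -0.03, 0.0, -0.0, 0.34]
[-0.0, 0.0, -0.03, 0.0, -0.0, 0.34]
```

```bash
python3 -m handwheel '[[0,0,-0.08,0,0,0.35,0.2],[0,0,0,0,0,0.35,0.2],[0,0,0,0,0,0.3,0.2],[0,0,0,0,0,0.1,0.2],[0,0,0,0,0,0,0.2]]';  python3 plan.py 589.7 -188.4 10 29 1;python3 - <<'E'
from h import *
from rig import vision
o=[]
for n,c in(("scene",(310,165,60,50)),):
    f=vision.grab_frame(n); im=f["color"][:,:,::-1].copy(); o.append(crop(im,*c,10,0))
cv2.imwrite("pics/s5.png",np.hstack(o))
E
```

```text
clock: 14.12
eef_pos: [589.5, -188.6, 19.7]
ee_rot: [[-0.484, 0.875, -0.001], [0.875, 0.484, -0.0], [0.0, -0.001, -1.0]]
contact_force: [0.4, -0.6, -0.8]
gripper_width: 0.316
cur [ 589.5 -188.6   19.7] jaw 29.0 F [ 0.4 -0.6 -0.8] w 0.316 t 14.12 j [-0.08  0.68  0.47  1.77 -0.41  0.79  1.09] turn 0.0
[-0.01, -0.0, -0.0, 0.0, 0.0, 0.16]
```

View pics/s5.png

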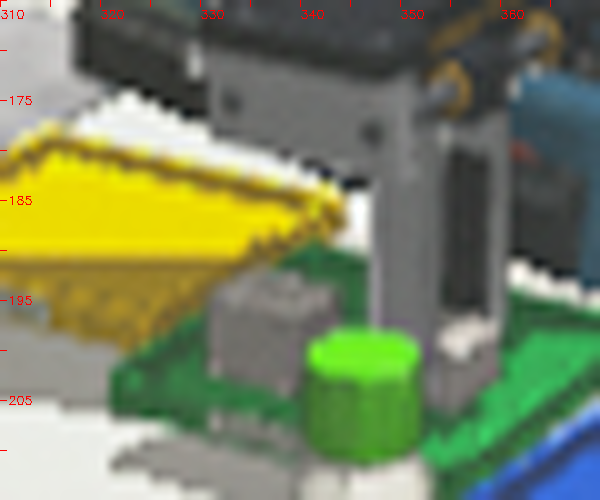

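```bash
python3 -m handwheel '[[0,0,0,0,0,0.1,0.2],[0,0,0,0,0,0.05,0.2],[0,0,0,0,0,0,0.2]]'; python3 -m handwheel '[[0,0,0,0,0,0.01,0.2],[0,0,0,0,0,0,0.2]]'
```

```text
clock: 14.55
eef_pos: [589.7, -188.4, 10.9]
ee_rot: [[-0.485, 0.875, -0.0], [0.875, 0.485, -0.0], [0.0, -0.0, -1.0]]
contact_force: [0.3, -0.3, -1.1]
gripper_width: 0.316
clock: 14.8
eef_pos: [589.8, -188.5, 10.6]
ee_rot: [[-0.485, 0.875, 0.0], [0.875, 0.485, -0.0], [-0.0, 0.0, -1.0]]
contact_force: [0.6, 0.4, -2.4]
gripper_width: 0.317
```

```bash
python3 -m handwheel '[[0,0,0,0,0,0.01,0.2],[0,0,0,0,0,0,0.2]]'; python3 -m handwheel '[[0,0,0,0,0,0.007,0.2],[0,0,0,0,0,0,0.2]]'
```

```text
clock: 15.05
eef_pos: [589.8, -188.5, 9.9]
ee_rot: [[-0.485, 0.875, 0.0], [0.875, 0.485, -0.0], [-0.0, 0.0, -1.0]]
contact_force: [-0.8, -0.1, -1.0]
gripper_width: 0.319
clock: 15.3
eef_pos: [589.8, -188.5, 9.9]
ee_rot: [[-0.485, 0.875, 0.0], [0.875, 0.485, 0.0], [0.0, 0.0, -1.0]]
contact_force: [-2.4, 1.9, 6.4]
gripper_width: 0.314
```

```bash
python3 -m handwheel '[[0,0,0,0,0,0,0.45],[0,0,0,0,0,0,0.45],[0,0,0,0,0,0,0.45]]'; python3 -m handwheel '[[0,0,0,0,0,-0.3,0.45],[0,0,0,0,0,-0.5,0.45],[0,0,0,0,0,-0.6,0.9],[0,0,0,0,0,-0.6,0.9]]'; python3 plan.py 428.5 -45.2 110 112 8;  python3 plan.py 428.5 -45.2 110 -40 8
python3 - <<'E'
from h import *
w=[]
cx,cy,ux,uy=428.5,-45.2,-.925,-.38
for nm in("top","scene"):
    im=cv2.imread(f"pics/{nm}0.png"); t=np.linspace(0,2*np.pi,60)
    c=(proj(nm,[cx,cy,5])[0]).astype(int)-20;k=10
    q=cv2.resize(im[c[1]:c[1]+40,c[0]:c[0]+40],None,fx=k,fy=k,interpolation=cv2.INTER_CUBIC)
    for z in(0,9):
        P=proj(nm,np.stack([cx+31*np.cos(t),cy+31*np.sin(t),0*t+z],1))+.5
        cv2.polylines(q,[((P-c)*k).astype(np.int32)],True,(0,0,255),1)
    P=proj(nm,[[cx,cy,3],[cx+43*ux,cy+43*uy,3]])+.5
    cv2.polylines(q,[((P-c)*k).astype(np.int32)],False,(255,0,0),1)
    w.append(q)
cv2.imwrite("pics/cfit.png",np.hstack(w))
E
```

```text
clock: 15.68
eef_pos: [589.7, -188.5, 9.4]
ee_rot: [[-0.485, 0.875, -0.0], [0.875, 0.485, -0.0], [-0.0, -0.0, -1.0]]
contact_force: [-0.3, -0.7, 0.4]
gripper_width: 0.452
clock: 16.18
eef_pos: [589.8, -188.6, 131.9]
ee_rot: [[-0.484, 0.875, 0.001], [0.875, 0.484, -0.0], [-0.001, 0.001, -1.0]]
contact_force: [0.5, 0.1, 0.2]
gripper_width: 0.629
cur [ 589.8 -188.6  131.9] jaw 29.0 F [0.5 0.1 0.2] w 0.629 t 16.18 j [-0.14  0.53  0.54  1.71 -0.32  0.98  1.03] turn 83.0
[-0.0, 0.0, -2.08, 0.42, -0.15, 0.05]
[-0.0, 0.0, -2.08, 0.44, -0.07, 0.05]
[-0.0, 0.0, -2.08, 0.45, 0.01, 0.05]
[-0.0, 0.0, -2.08, 0.44, 0.09, 0.05]
[-0.0, 0.0, -2.08, 0.42, 0.17, 0.05]
[-0.0, 0.0, -2.08, 0.38, 0.24, 0.05]
[-0.0, 0.0, -2.08, 0.33, 0.31, 0.05]
[-0.0, 0.0, -2.08, 0.27, 0.36, 0.05]
cur [ 589.8 -188.6  131.9] jaw 29.0 F [0.5 0.1 0.2] w 0.629 t 16.18 j [-0.14  0.53  0.54  1.71 -0.32  0.98  1.03] turn -69.0
[0.0, 0.0, 1.72, 0.42, -0.15, 0.05]
[0.0, 0.0, 1.72, 0.4, -0.21, 0.05]
[0.0, 0.0, 1.72, 0.36, -0.27, 0.05]
[0.0, 0.0, 1.72, 0.32, -0.32, 0.05]
[0.0, 0.0, 1.72, 0.27, -0.36, 0.05]
[0.0, 0.0, 1.72, 0.21, -0.4, 0.05]
[0.0, 0.0, 1.72, 0.15, -0.43, 0.05]
[0.0, 0.0, 1.72, 0.08, -0.44, 0.05]
```

View pics/cfit.png

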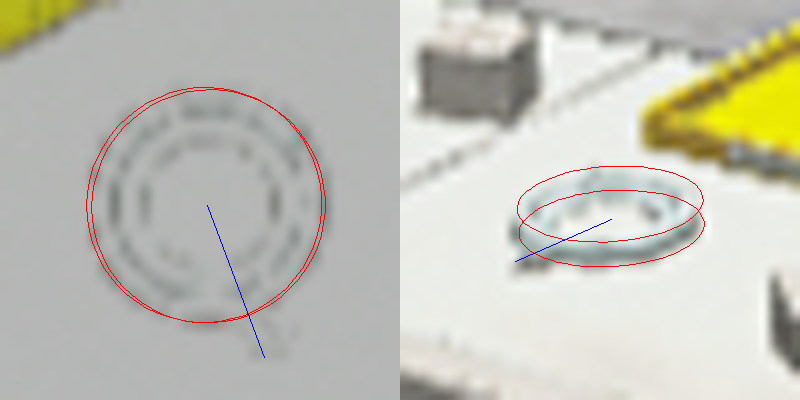

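```bash
python3 plan.py 426.5 -45.2 110 112 17
```

```text
cur [ 589.8 -188.6  131.9] jaw 29.0 F [0.5 0.1 0.2] w 0.629 t 16.18 j [-0.14  0.53  0.54  1.71 -0.32  0.98  1.03] turn 83.0
[-0.0, 0.0, -0.98, 0.2, -0.07, 0.02]
[-0.0, 0.0, -0.98, 0.21, -0.05, 0.02]
[-0.0, 0.0, -0.98, 0.21, -0.04, 0.02]
[-0.0, 0.0, -0.98, 0.21, -0.02, 0.02]
[-0.0, 0.0, -0.98, 0.21, -0.0, 0.02]
[-0.0, 0.0, -0.98, 0.21, 0.02, 0.02]
[-0.0, 0.0, -0.98, 0.21, 0.04, 0.02]
[-0.0, 0.0, -0.98, 0.21, 0.05, 0.02]
[-0.0, 0.0, -0.98, 0.2, 0.07, 0.02]
[-0.0, 0.0, -0.98, 0.19, 0.09, 0.02]
[-0.0, 0.0, -0.98, 0.19, 0.1, 0.02]
[-0.0, 0.0, -0.98, 0.18, 0.12, 0.02]
[-0.0, 0.0, -0.98, 0.17, 0.13, 0.02]
[-0.0, 0.0, -0.98, 0.15, 0.15, 0.02]
[-0.0, 0.0, -0.98, 0.14, 0.16, 0.02]
[-0.0, 0.0, -0.98, 0.13, 0.17, 0.02]
[-0.0, 0.0, -0.98, 0.11, 0.18, 0.02]
```

```bash
python3 -m handwheel '[[0,0,-0.98,0.2,-0.07,0.02,1],[0,0,-0.98,0.21,-0.05,0.02,1],[0,0,-0.98,0.21,-0.04,0.02,1],[0,0,-0.98,0.21,-0.02,0.02,1],[0,0,-0.98,0.21,0,0.02,1]]'; python3 -m handwheel '[[0,0,-0.98,0.21,0.02,0.02,1],[0,0,-0.98,0.21,0.04,0.02,1],[0,0,-0.98,0.21,0.05,0.02,1],[0,0,-0.98,0.2,0.07,0.02,1],[0,0,-0.98,0.19,0.09,0.02,1]]';python3 -m handwheel '[[0,0,-0.98,0.19,0.1,0.02,1],[0,0,-0.98,0.18,0.12,0.02,1],[0,0,-0.98,0.17,0.13,0.02,1],[0,0,-0.98,0.15,0.15,0.02,1],[0,0,-0.98,0.14,0.16,0.02,1]]';python3 -m handwheel '[[0,0,-0.98,0.13,0.17,0.02,1],[0,0,-0.98,0.11,0.18,0.02,1],[0,0,0,0,0,0,1]]'; python3 plan.py 426.5 -45.2 30 112 3
```

```text
clock: 16.8
eef_pos: [541.8, -146.3, 124.7]
ee_rot: [[-0.805, 0.593, 0.001], [0.593, 0.805, -0.0], [-0.001, 0.0, -1.0]]
contact_force: [-0.1, -0.7, -0.2]
gripper_width: 0.997
clock: 17.42
eef_pos: [494.1, -104.0, 118.6]
ee_rot: [[-0.979, 0.206, 0.001], [0.206, 0.979, -0.0], [-0.001, -0.0, -1.0]]
contact_force: [0.1, 1.0, -0.4]
gripper_width: 0.998
clock: 18.05
eef_pos: [445.6, -62.1, 112.5]
ee_rot: [[-0.976, -0.219, 0.001], [-0.219, 0.976, -0.0], [-0.001, -0.001, -1.0]]
contact_force: [0.2, 0.8, -0.0]
gripper_width: 0.999
clock: 18.42
eef_pos: [426.3, -45.4, 109.9]
ee_rot: [[-0.925, -0.379, 0.001], [-0.379, 0.925, 0.0], [-0.001, -0.0, -1.0]]
contact_force: [0.2, -0.3, 0.1]
gripper_width: 1.003
cur [426.3 -45.4 109.9] jaw 112.3 F [ 0.2 -0.3  0.1] w 1.003 t 18.43 j [-0.17  0.2   0.23  2.18 -0.07  0.77  2.06] turn -0.3
[-0.0, 0.0, 0.02, -0.0, 0.0, 0.44]
[-0.0, 0.0, 0.02, -0.0, 0.0, 0.44]
[-0.0, 0.0, 0.02, -0.0, 0.0, 0.44]
```

```bash
python3 -m handwheel '[[0,0,0,0,0,0.44,1],[0,0,0,0,0,0.44,1],[0,0,0,0,0,0.5,1],[0,0,0,0,0,0.1,1],[0,0,0,0,0,0,1]]'; python3 plan.py 426.5 -45.2 2 112 1;python3 - <<'E'
from h import *
from rig import vision
o=[]
for n,c in(("scene",(265,165,50,50)),("top",(235,195,50,50))):
    f=vision.grab_frame(n); im=f["color"][:,:,::-1].copy(); o.append(crop(im,*c,8,0))
cv2.imwrite("pics/s6.png",np.hstack(o))
E
```

```text
clock: 19.05
eef_pos: [426.7, -45.8, 20.8]
ee_rot: [[-0.926, -0.378, 0.0], [-0.378, 0.926, -0.0], [-0.0, -0.0, -1.0]]
contact_force: [0.3, -0.3, -0.2]
gripper_width: 1.0
cur [426.7 -45.8  20.8] jaw 112.2 F [ 0.3 -0.3 -0.2] w 1.0 t 19.05 j [-0.14  0.38  0.2   2.23 -0.14  0.55  2.12] turn -0.2
[-0.0, 0.0, 0.04, -0.0, 0.01, 0.31]
```

View pics/s6.png

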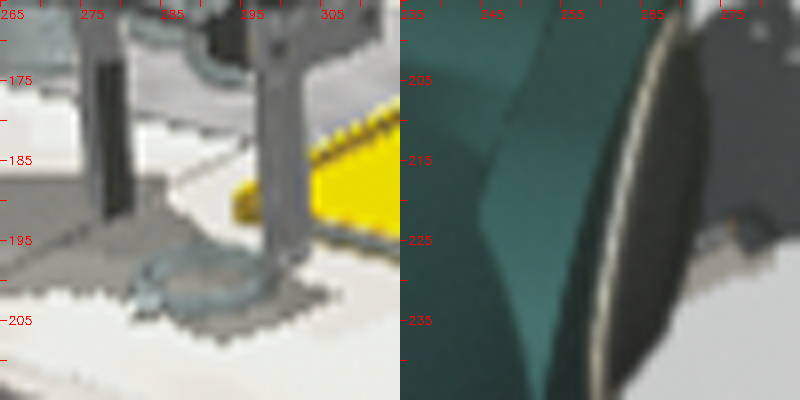

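```bash
python3 -m handwheel '[[0,0,0,0,0,0.2,1],[0,0,0,0,0.01,0.06,1],[0,0,0,0,0,0.02,1],[0,0,0,0,0,0,1]]'; python3 plan.py 426.5 -45.2 2 112 1; python3 -m handwheel '[[0,0,0,0,0,0,0.6],[0,0,0,0,0,0,0.6],[0,0,0,0,0,0,0.6],[0,0,0,0,0,0,0.6],[0,0,0,0,0,0,0.6]]' 20; python3 -m handwheel '[[0,0,0,0,0,0,0.6],[0,0,0,0,0,0,0.6]]'
```

```text
clock: 19.65
eef_pos: [426.0, -45.0, 3.5]
ee_rot: [[-0.925, -0.379, -0.0], [-0.379, 0.925, -0.0], [0.0, -0.0, -1.0]]
contact_force: [-0.1, -0.7, 0.2]
gripper_width: 1.0
cur [426.  -45.    3.5] jaw 112.3 F [-0.1 -0.7  0.2] w 1.0 t 19.65 j [-0.13  0.42  0.18  2.23 -0.15  0.5   2.14] turn -0.3
[-0.0, -0.0, 0.06, -0.01, -0.01, 0.02]
clock: 20.27
eef_pos: [426.1, -45.0, 3.5]
ee_rot: [[-0.925, -0.379, 0.0], [-0.379, 0.925, -0.0], [-0.0, -0.0, -1.0]]
contact_force: [-0.0, 0.2, 1.4]
gripper_width: 0.632
clock: 20.52
eef_pos: [426.1, -44.9, 3.5]
ee_rot: [[-0.925, -0.379, 0.0], [-0.379, 0.925, -0.0], [-0.0, -0.0, -1.0]]
contact_force: [-0.6, 0.4, 1.8]
gripper_width: 0.632
```

```bash
python3 -m handwheel '[[0,0,0,0,0,-0.1,0.6],[0,0,0,0,0,-0.3,0.6],[0,0,0,0,0,-0.3,0.6],[0,0,0,0,0,0,0.6]]'; python3 - <<'E'
from h import *
from rig import vision
o=[]
for n,c in(("scene",(265,155,50,50)),("top",(235,195,50,50))):
    f=vision.grab_frame(n); im=f["color"][:,:,::-1].copy(); o.append(crop(im,*c,8,0))
cv2.imwrite("pics/s7.png",np.hstack(o))
E
```

```text
clock: 21.02
eef_pos: [426.8, -44.9, 46.5]
ee_rot: [[-0.925, -0.379, 0.002], [-0.379, 0.925, 0.0], [-0.002, -0.001, -1.0]]
contact_force: [0.4, 0.4, -1.2]
gripper_width: 0.63
```

View pics/s7.png

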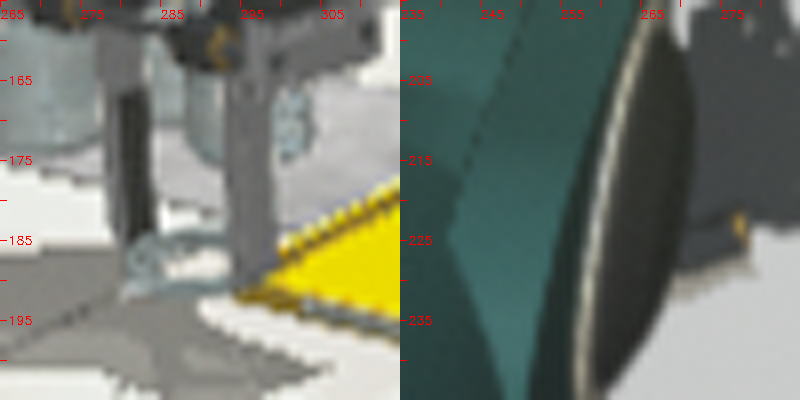

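```bash
python3 plan.py 617 -303 110 75 8
```

```text
cur [426.  -44.9  45.4] jaw 112.3 F [ 0.2  0.1 -0.7] w 0.634 t 21.12 j [-0.15  0.33  0.21  2.22 -0.12  0.61  2.11] turn -37.3
[-0.0, 0.0, 0.93, -0.16, -0.65, -0.13]
[-0.0, 0.0, 0.93, -0.22, -0.63, -0.13]
[-0.0, 0.0, 0.93, -0.27, -0.61, -0.13]
[-0.0, 0.0, 0.93, -0.32, -0.59, -0.13]
[-0.0, 0.0, 0.93, -0.36, -0.56, -0.13]
[-0.0, 0.0, 0.93, -0.41, -0.53, -0.13]
[-0.0, 0.0, 0.93, -0.45, -0.5, -0.13]
[-0.0, 0.0, 0.93, -0.49, -0.46, -0.13]
```

```bash
python3 -m handwheel '[[0,0,0.93,-0.16,-0.65,-0.33,0.6],[0,0,0.93,-0.22,-0.63,-0.33,0.6],[0,0,0.93,-0.27,-0.61,-0.23,0.6],[0,0,0.93,-0.32,-0.59,-0.13,0.6],[0,0,0.93,-0.36,-0.56,0,0.6]]'; python3 -m handwheel '[[0,0,0.93,-0.41,-0.53,0,0.6],[0,0,0.93,-0.45,-0.5,0,0.6],[0,0,0.93,-0.49,-0.46,0,0.6],[0,0,0,0,0,0,0.6]]'; python3 plan.py 617 -303 30 75 3
```

```text
clock: 21.75
eef_pos: [546.3, -206.9, 106.4]
ee_rot: [[-1.0, 0.019, -0.0], [0.019, 1.0, -0.0], [0.0, -0.0, -1.0]]
contact_force: [0.8, 0.7, 0.1]
gripper_width: 0.63
clock: 22.25
eef_pos: [617.6, -305.2, 104.9]
ee_rot: [[-0.966, 0.26, -0.002], [0.26, 0.966, -0.001], [0.001, -0.001, -1.0]]
contact_force: [-0.2, 0.2, -1.1]
gripper_width: 0.633
cur [ 617.6 -305.2  104.9] jaw 74.9 F [-0.2  0.2 -1.1] w 0.633 t 22.25 j [ 0.14  0.66  0.4   1.53 -0.29  1.01  1.93] turn 0.1
[-0.01, -0.01, -0.01, 0.01, 0.01, 0.42]
[-0.01, -0.01, -0.01, 0.01, 0.01, 0.42]
[-0.01, -0.01, -0.01, 0.01, 0.01, 0.42]
```

```bash
python3 -m handwheel '[[0,0,0,0.01,0.01,0.4,0.6],[0,0,0,0.01,0.01,0.4,0.6],[0,0,0,0,0,0.4,0.6],[0,0,0,0,0,0.1,0.6],[0,0,0,0,0,0,0.6]]'; python3 plan.py 617 -303 8 75 1;python3 - <<'E'
from h import *
from rig import vision
o=[]
for n,c in(("scene",(340,180,80,60)),):
    f=vision.grab_frame(n); im=f["color"][:,:,::-1].copy(); o.append(crop(im,*c,9,0))
cv2.imwrite("pics/s8.png",np.hstack(o))
E
```

```text
clock: 22.88
eef_pos: [616.6, -301.2, 28.6]
ee_rot: [[-0.966, 0.257, -0.001], [0.257, 0.966, 0.0], [0.001, 0.0, -1.0]]
contact_force: [0.5, -0.3, 0.7]
gripper_width: 0.635
cur [ 616.6 -301.2   28.6] jaw 75.1 F [ 0.5 -0.3  0.7] w 0.635 t 22.88 j [ 0.16  0.75  0.37  1.57 -0.32  0.88  1.96] turn -0.1
[0.0, -0.01, 0.02, -0.01, -0.03, 0.34]
```

View pics/s8.png

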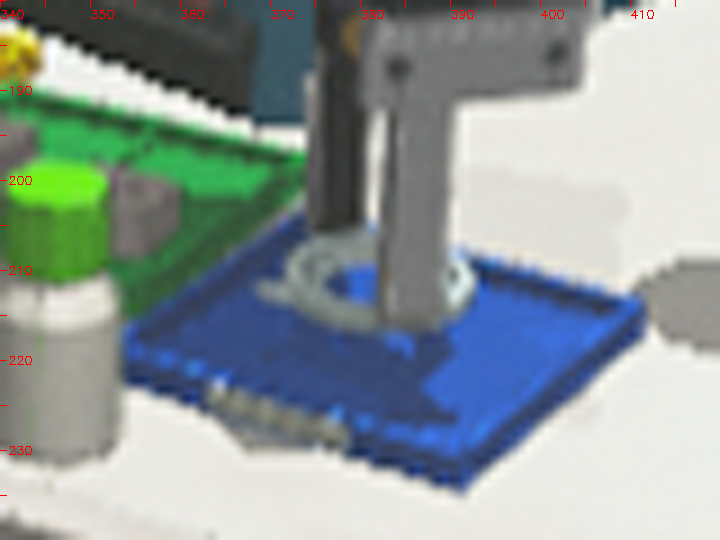

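```bash
python3 -m handwheel '[[0,0,0,0,-0.02,0.2,0.6],[0,0,0,0,0,0.12,0.6],[0,0,0,0,0,0.01,0.6],[0,0,0,0,0,0,0.6]]'; python3 -m handwheel '[[0,0,0,0,0,0.01,0.6],[0,0,0,0,0,0,0.6]]'
```

```text
clock: 23.42
eef_pos: [616.5, -302.7, 9.0]
ee_rot: [[-0.966, 0.257, 0.0], [0.257, 0.966, -0.0], [-0.0, -0.0, -1.0]]
contact_force: [-0.1, 0.0, 0.2]
gripper_width: 0.63
clock: 23.68
eef_pos: [616.6, -302.6, 8.4]
ee_rot: [[-0.966, 0.257, 0.0], [0.257, 0.966, -0.0], [-0.0, -0.0, -1.0]]
contact_force: [0.4, -0.5, -0.8]
gripper_width: 0.631
```

```bash
python3 -m handwheel '[[0,0,0,0,0,0.01,0.6],[0,0,0,0,0,0,0.6]]'; python3 -m handwheel '[[0,0,0,0,0,0.01,0.6],[0,0,0,0,0,0,0.6]]'
```

```text
clock: 23.92
eef_pos: [616.5, -302.6, 7.7]
ee_rot: [[-0.966, 0.257, 0.0], [0.257, 0.966, -0.0], [-0.0, -0.0, -1.0]]
contact_force: [0.3, -0.5, -0.0]
gripper_width: 0.633
clock: 24.18
eef_pos: [616.6, -302.6, 7.5]
ee_rot: [[-0.966, 0.257, 0.0], [0.257, 0.966, -0.0], [-0.0, 0.0, -1.0]]
contact_force: [-2.0, 0.5, 6.3]
gripper_width: 0.633
```

```bash
python3 -m handwheel '[[0,0,0,0,0,0,0.78],[0,0,0,0,0,0,0.78],[0,0,0,0,0,0,0.78]]'; python3 -m handwheel '[[0,0,0,0,0,-0.3,0.78],[0,0,0,0,0,-0.5,0.78],[0,0,0,0,0,-0.6,0.78],[0,0,0,0,0,-0.6,0.78],[0,0,0,0,0,-0.6,0.78]]'; python3 - <<'E'
from h import *
from rig import vision,nets
o=[]
for n,c in(("scene",(325,185,50,55)),("top",(320,170,50,55))):
    f=vision.grab_frame(n); im=f["color"][:,:,::-1].copy(); 
    cv2.imwrite(f"pics/full_{n}.png",im); k=8
    q=crop(im,*c,k,0); t=np.linspace(0,2*np.pi,40); off=np.array(c[:2])
    for z,r in((0,20.5),(62,20.5),(62,16.5),(90,16.5)):
        P=proj(n,np.stack([499+r*np.cos(t),-300+r*np.sin(t),0*t+z],1))+.5
        cv2.polylines(q,[((P-off)*k).astype(np.int32)],True,(0,0,255),1)
    o.append(q)
    print(n,[(np.round(d["point"]),round(d["score"],2)) for d in nets.spot_in(f,"paint_bottle")],[(np.round(d["point"]),round(d["score"],2)) for d in nets.spot_in(f,"collar")])
print("flag tip",atz("top",(337.5,194.5),50))
cv2.imwrite("pics/s9.png",np.hstack(o))
E
```

```text
clock: 24.55
eef_pos: [616.5, -302.6, 7.0]
ee_rot: [[-0.966, 0.257, -0.0], [0.257, 0.966, -0.0], [0.0, -0.0, -1.0]]
contact_force: [0.6, 0.2, -0.3]
gripper_width: 0.777
clock: 25.18
eef_pos: [616.5, -302.7, 165.8]
ee_rot: [[-0.966, 0.257, 0.001], [0.257, 0.966, -0.001], [-0.001, -0.0, -1.0]]
contact_force: [0.4, 0.3, -0.4]
gripper_width: 0.781
scene [(array([ 657., -530.,   65.]), 0.93), (array([ 489., -316.,   47.]), 0.75)] [(array([ 615., -305.,   16.]), 0.43)]
top [(array([ 655., -497.,   94.]), 0.95)] []
flag tip [ 500.684291   -249.15859087   50.        ]
```

View pics/s9.png

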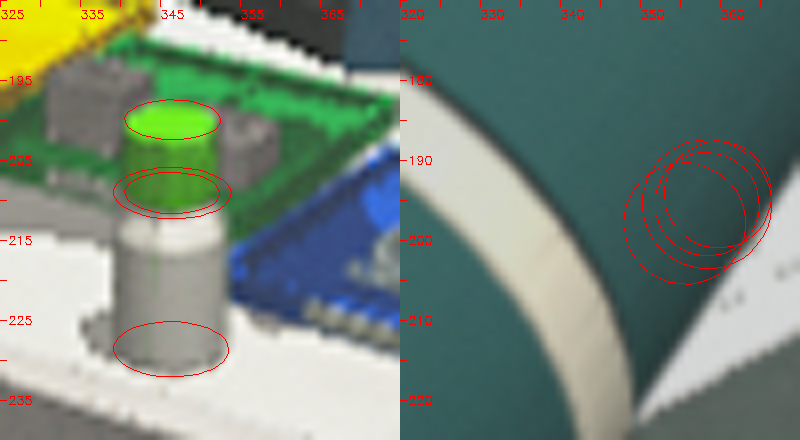

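View pics/full_scene.png

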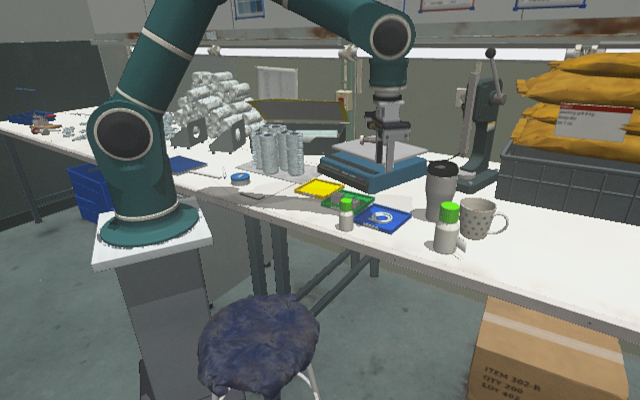

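```bash
python3 plan.py 499 -300 125 -30 21
```

```text
cur [ 616.1 -302.3  162.7] jaw 75.1 F [-0.  -0.8 -1. ] w 0.775 t 25.48 j [ 0.13  0.6   0.42  1.5  -0.26  1.11  1.91] turn 74.9
[0.0, -0.0, -0.71, 0.09, -0.02, 0.03]
[0.0, -0.0, -0.71, 0.09, -0.02, 0.03]
[0.0, -0.0, -0.71, 0.09, -0.01, 0.03]
[0.0, -0.0, -0.71, 0.09, -0.0, 0.03]
[0.0, -0.0, -0.71, 0.09, 0.0, 0.03]
[0.0, -0.0, -0.71, 0.09, 0.01, 0.03]
[0.0, -0.0, -0.71, 0.09, 0.01, 0.03]
[0.0, -0.0, -0.71, 0.09, 0.02, 0.03]
[0.0, -0.0, -0.71, 0.09, 0.02, 0.03]
[0.0, -0.0, -0.71, 0.09, 0.03, 0.03]
[0.0, -0.0, -0.71, 0.09, 0.03, 0.03]
[0.0, -0.0, -0.71, 0.08, 0.04, 0.03]
[0.0, -0.0, -0.71, 0.08, 0.05, 0.03]
[0.0, -0.0, -0.71, 0.08, 0.05, 0.03]
[0.0, -0.0, -0.71, 0.08, 0.05, 0.03]
[0.0, -0.0, -0.71, 0.07, 0.06, 0.03]
[0.0, -0.0, -0.71, 0.07, 0.06, 0.03]
[0.0, -0.0, -0.71, 0.06, 0.07, 0.03]
[0.0, -0.0, -0.71, 0.06, 0.07, 0.03]
[0.0, -0.0, -0.71, 0.05, 0.08, 0.03]
[0.0, -0.0, -0.71, 0.05, 0.08, 0.03]
```

```bash
python3 -m handwheel '[[0,0,0,0.38,-0.09,0,0.7],[0,0,0,0.38,-0.09,0,0.7],[0,0,0,0.38,-0.1,0,0.7],[0,0,0,0.38,-0.1,0,0.7],[0,0,0,0.38,-0.09,0,0.7]]'; python3 -m handwheel '[[0,0,1,0,0,0.1,0.7],[0,0,1,0,0,0.1,0.7],[0,0,1,0,0,0.1,0.7],[0,0,1,0,0,0.1,0.7],[0,0,1,0,0,0.1,0.7]]'; python3 -m handwheel '[[0,0,1,0,0,0,0.7],[0,0,1,0,0,0,0.7],[0,0,1,0,0,0,0.7],[0,0,1,0,0,0,0.7],[0,0,1,0,0,0,0.7]]'; python3 -m handwheel '[[0,0,1,0,0,0,0.7],[0,0,1,0,0,0,0.7],[0,0,1,0,0,0,0.7],[0,0,1,0,0,0,0.7],[0,0,1,0,0,0,0.7]]'; python3 -m handwheel '[[0,0,1,0,0,0,0.7],[0,0,1,0,0,0,0.7],[0,0,1,0,0,0,0.7],[0,0,1,0,0,0,0.7],[0,0,1,0,0,0,0.7]]';python3 plan.py 499 -300 100 -25 2
```

```text
clock: 26.1
eef_pos: [497.8, -300.3, 162.3]
ee_rot: [[-0.966, 0.257, -0.001], [0.257, 0.966, 0.0], [0.001, 0.0, -1.0]]
contact_force: [0.8, 0.7, -0.0]
gripper_width: 0.7
clock: 26.72
eef_pos: [498.5, -300.3, 132.1]
ee_rot: [[-0.765, 0.644, -0.001], [0.644, 0.765, 0.0], [0.001, -0.001, -1.0]]
contact_force: [0.1, -0.0, 0.2]
gripper_width: 0.699
clock: 27.35
eef_pos: [498.6, -300.3, 132.3]
ee_rot: [[-0.421, 0.907, -0.001], [0.907, 0.421, 0.0], [0.001, -0.001, -1.0]]
contact_force: [-0.3, -0.2, 1.1]
gripper_width: 0.7
clock: 27.98
eef_pos: [498.6, -300.3, 132.4]
ee_rot: [[0.001, 1.0, -0.001], [1.0, -0.001, 0.0], [0.0, -0.001, -1.0]]
contact_force: [-0.4, 0.9, 1.3]
gripper_width: 0.705
clock: 28.6
eef_pos: [498.6, -300.3, 132.4]
ee_rot: [[0.424, 0.906, -0.001], [0.906, -0.424, 0.0], [-0.0, -0.001, -1.0]]
contact_force: [0.9, -0.5, -0.4]
gripper_width: 0.699
cur [ 498.6 -300.3  132.4] jaw -25.1 F [ 0.9 -0.5 -0.4] w 0.699 t 28.6 j [-0.14  0.56  0.85  1.81 -0.49  1.    0.47] turn 0.1
[-0.01, 0.0, -0.01, 0.0, 0.0, 0.27]
[-0.01, 0.0, -0.01, 0.0, 0.0, 0.27]
```

Check alignment over the cap before straddling.

```bash
python3 -m handwheel '[[0,0,0,0,0,0.3,0.7],[0,0,0,0,0,0.15,0.7],[0,0,0,0,0,0,0.7]]'; python3 plan.py 499 -300 16 -25 4; python3 - <<'E'
from h import *
from rig import vision
o=[]
for n,c in(("scene",(310,160,60,75)),):
    f=vision.grab_frame(n); im=f["color"][:,:,::-1].copy(); o.append(crop(im,*c,8,0))
cv2.imwrite("pics/s10.png",np.hstack(o))
E
```

```text
clock: 28.98
eef_pos: [498.4, -300.3, 105.0]
ee_rot: [[0.42, 0.907, -0.002], [0.907, -0.42, 0.0], [-0.0, -0.002, -1.0]]
contact_force: [0.2, 0.4, 0.5]
gripper_width: 0.7
cur [ 498.4 -300.3  105. ] jaw -24.9 F [0.2 0.4 0.5] w 0.7 t 28.98 j [-0.12  0.59  0.82  1.83 -0.52  0.95  0.5 ] turn -0.1
[-0.01, 0.0, 0.01, 0.0, 0.0, 0.37]
[-0.01, 0.0, 0.01, 0.0, 0.0, 0.37]
[-0.01, 0.0, 0.01, 0.0, 0.0, 0.37]
[-0.01, 0.0, 0.01, 0.0, 0.0, 0.37]
```

View pics/s10.png

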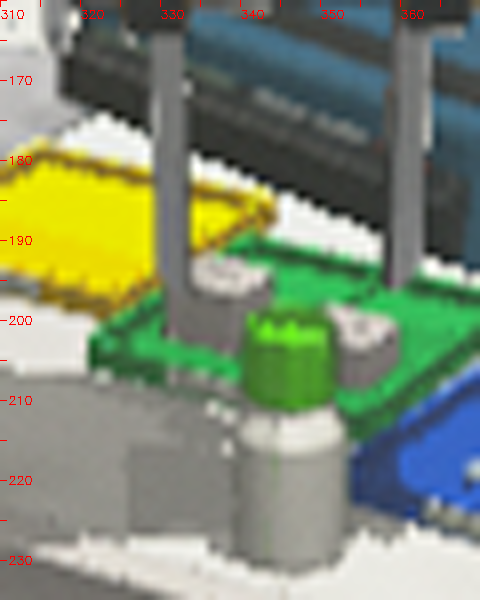

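```bash
python3 -m handwheel '[[0,0,0,0,0,0.35,0.7],[0,0,0,0,0,0.35,0.7],[0,0,0,0,0,0.35,0.7],[0,0,0,0,0,0.35,0.7],[0,0,0,0,0,0.05,0.7]]'; python3 -m handwheel '[[0,0,0,0,0,0,0.7]]'; python3 plan.py 499 -300 16 -25 1
```

```text
clock: 29.65
eef_pos: [498.2, -300.3, 17.4]
ee_rot: [[0.421, 0.907, -0.002], [0.907, -0.421, 0.001], [-0.0, -0.002, -1.0]]
contact_force: [0.6, -0.5, 0.0]
gripper_width: 0.698
clock: 29.78
eef_pos: [499.0, -300.8, 19.1]
ee_rot: [[0.421, 0.907, -0.0], [0.907, -0.421, -0.0], [-0.0, -0.0, -1.0]]
contact_force: [-0.2, 0.4, 0.1]
gripper_width: 0.704
cur [ 499.  -300.8   19.1] jaw -24.9 F [-0.2  0.4  0.1] w 0.704 t 29.77 j [-0.04  0.71  0.72  1.87 -0.63  0.81  0.58] turn -0.1
[-0.0, 0.0, 0.02, 0.01, -0.01, 0.05]
```

```bash
python3 -m handwheel '[[0,0,0,0.01,0,0,0.4],[0,0,0,0,0,0,0.4],[0,0,0,0,0,0,0.4],[0,0,0,0,0,0,0.4]]' 15; python3 -m handwheel '[[0,0,0,0,0,0,0.4],[0,0,0,0,0,0,0.4]]'
```

```text
clock: 30.28
eef_pos: [499.6, -300.0, 19.4]
ee_rot: [[0.421, 0.907, 0.001], [0.907, -0.421, -0.0], [0.0, 0.001, -1.0]]
contact_force: [0.1, 1.1, 5.9]
gripper_width: 0.433
clock: 30.52
eef_pos: [499.6, -300.0, 19.4]
ee_rot: [[0.421, 0.907, 0.001], [0.907, -0.421, -0.0], [0.0, 0.001, -1.0]]
contact_force: [-0.6, 1.6, 6.6]
gripper_width: 0.432
```

```bash
python3 -m handwheel '[[0,0,0,0,0,-0.1,0.4],[0,0,0,0,0,-0.3,0.4],[0,0,0,0,0,-0.4,0.4],[0,0,0,0,0,-0.4,0.4],[0,0,0,0,0,-0.3,0.4]]'; python3 plan.py 546 -14 110 -25 8; python3 - <<'E'
from h import *
from rig import vision
f=vision.grab_frame("scene"); im=f["color"][:,:,::-1].copy(); cv2.imwrite("pics/s11.png",crop(im,310,130,60,100,6,0))
E
```

```text
clock: 31.15
eef_pos: [499.5, -300.2, 111.0]
ee_rot: [[0.421, 0.907, 0.001], [0.907, -0.421, -0.0], [0.0, 0.001, -1.0]]
contact_force: [-0.6, -0.3, -0.4]
gripper_width: 0.435
cur [ 499.5 -300.2  111. ] jaw -24.9 F [-0.6 -0.3 -0.4] w 0.435 t 31.15 j [-0.12  0.58  0.83  1.83 -0.52  0.96  0.49] turn -0.1
[0.0, -0.0, 0.0, 0.58, -0.16, 0.0]
[0.0, -0.0, 0.0, 0.58, -0.16, 0.0]
[0.0, -0.0, 0.0, 0.58, -0.16, 0.0]
[0.0, -0.0, 0.0, 0.58, -0.16, 0.0]
[0.0, -0.0, 0.0, 0.58, -0.16, 0.0]
[0.0, -0.0, 0.0, 0.58, -0.16, 0.0]
[0.0, -0.0, 0.0, 0.58, -0.16, 0.0]
[0.0, -0.0, 0.0, 0.58, -0.16, 0.0]
```

View pics/s11.png

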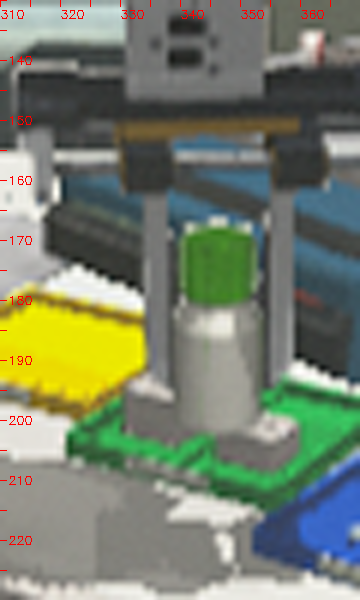

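```bash
python3 -m handwheel '[[0,0,0,0.4,-0.11,0,0.4],[0,0,0,0.58,-0.16,0,0.4],[0,0,0,0.58,-0.16,0,0.4],[0,0,0,0.58,-0.16,0,0.4],[0,0,0,0.58,-0.16,0,0.4]]'; python3 -m handwheel '[[0,0,0,0.58,-0.16,0,0.4],[0,0,0,0.58,-0.16,0,0.4],[0,0,0,0.5,-0.14,0,0.4],[0,0,0,0.25,-0.07,0,0.4],[0,0,0,0,0,0,0.4]]'; python3 plan.py 546 -14 40 -25 3
```

```text
clock: 31.82
eef_pos: [527.2, -131.7, 109.1]
ee_rot: [[0.421, 0.907, -0.0], [0.907, -0.421, -0.0], [-0.0, -0.0, -1.0]]
contact_force: [0.4, 0.2, -0.5]
gripper_width: 0.435
clock: 32.45
eef_pos: [546.6, -15.3, 109.0]
ee_rot: [[0.42, 0.908, -0.0], [0.908, -0.42, -0.0], [-0.0, -0.0, -1.0]]
contact_force: [-0.2, -0.8, -1.6]
gripper_width: 0.437
cur [546.6 -15.3 109. ] jaw -24.8 F [-0.2 -0.8 -1.6] w 0.437 t 32.45 j [-0.68  0.53  0.84  1.92 -0.49  0.92 -0.03] turn -0.2
[-0.0, 0.0, 0.01, 0.01, -0.01, 0.38]
[-0.0, 0.0, 0.01, 0.01, -0.01, 0.38]
[-0.0, 0.0, 0.01, 0.01, -0.01, 0.38]
```

```bash
python3 -m handwheel '[[0,0,0,0,0,0.35,0.4],[0,0,0,0,0,0.35,0.4],[0,0,0,0,0,0.35,0.4],[0,0,0,0,0,0.15,0.4],[0,0,0,0,0,0,0.4]]'; python3 plan.py 546 -14 23.4 -25 1; python3 - <<'E'
from h import *
from rig import vision
f=vision.grab_frame("scene"); im=f["color"][:,:,::-1].copy(); cv2.imwrite("pics/s12.png",crop(im,270,120,90,90,6,0))
E
```

```text
clock: 33.08
eef_pos: [546.3, -16.1, 36.4]
ee_rot: [[0.422, 0.907, -0.001], [0.907, -0.422, -0.001], [-0.001, -0.001, -1.0]]
contact_force: [0.2, -0.6, -0.3]
gripper_width: 0.438
cur [546.3 -16.1  36.4] jaw -24.9 F [ 0.2 -0.6 -0.3] w 0.438 t 33.08 j [-0.6   0.63  0.75  1.95 -0.6   0.79  0.05] turn -0.1
[-0.01, 0.01, 0.01, 0.03, -0.02, 0.22]
```

View pics/s12.png

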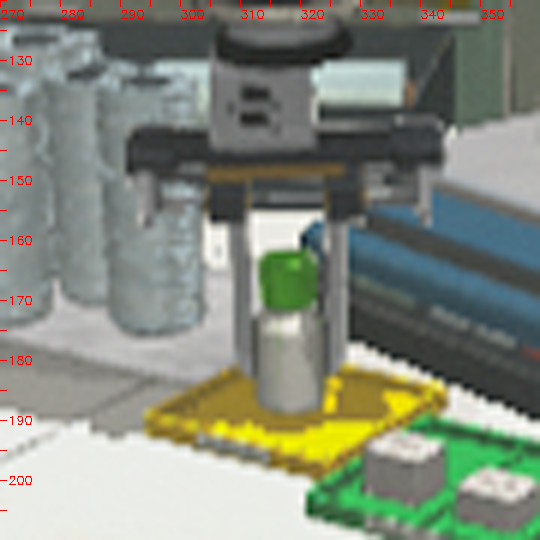

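```bash
python3 -m handwheel '[[0,0,0,0,0,0.1,0.4],[0,0,0,0,0,0.08,0.4],[0,0,0,0,0,0,0.4]]'; python3 -m handwheel '[[0,0,0,0,0,0.01,0.4],[0,0,0,0,0,0,0.4]]'
```

```text
clock: 33.5
eef_pos: [546.5, -15.6, 26.0]
ee_rot: [[0.421, 0.907, -0.0], [0.907, -0.421, -0.0], [-0.0, -0.0, -1.0]]
contact_force: [0.8, 0.5, -0.8]
gripper_width: 0.433
clock: 33.75
eef_pos: [546.7, -15.6, 25.8]
ee_rot: [[0.421, 0.907, 0.0], [0.907, -0.421, -0.0], [0.0, 0.0, -1.0]]
contact_force: [1.3, -0.5, 0.2]
gripper_width: 0.433
```

```bash
python3 -m handwheel '[[0,0,0,0,0,0.02,0.4],[0,0,0,0,0,0.01,0.4],[0,0,0,0,0,0,0.4]]'; python3 -m handwheel '[[0,0,0,0,0,0.01,0.4],[0,0,0,0,0,0,0.4]]'
```

```text
clock: 34.12
eef_pos: [546.6, -15.7, 23.8]
ee_rot: [[0.421, 0.907, -0.0], [0.907, -0.421, -0.0], [-0.0, -0.0, -1.0]]
contact_force: [0.1, -0.1, -0.8]
gripper_width: 0.43
clock: 34.38
eef_pos: [546.7, -15.7, 23.4]
ee_rot: [[0.421, 0.907, 0.0], [0.907, -0.421, 0.0], [0.0, 0.0, -1.0]]
contact_force: [-1.0, 0.2, 4.5]
gripper_width: 0.433
```

Contact. Release and withdraw straight up.

```bash
python3 -m handwheel '[[0,0,0,0,0,0,0.55],[0,0,0,0,0,0,0.65],[0,0,0,0,0,0,0.65],[0,0,0,0,0,0,0.65]]'; python3 -m handwheel '[[0,0,0,0,0,-0.2,0.65],[0,0,0,0,0,-0.4,0.65],[0,0,0,0,0,-0.5,0.65],[0,0,0,0,0,-0.5,0.65],[0,0,0,0,0,-0.5,0.65]]';  python3 -m handwheel '[[0,0,0,0,0,-0.6,0.65],[0,0,0,0,0,-0.6,0.65],[0,0,0,0,0,0,0.65]]'; python3 plan.py 380 30 250 -25 3
```

```text
clock: 34.88
eef_pos: [546.7, -15.7, 23.2]
ee_rot: [[0.421, 0.907, -0.0], [0.907, -0.421, -0.0], [-0.0, 0.0, -1.0]]
contact_force: [-0.7, 0.5, -0.8]
gripper_width: 0.649
clock: 35.5
eef_pos: [546.6, -15.8, 151.0]
ee_rot: [[0.422, 0.907, 0.0], [0.907, -0.422, 0.0], [0.0, 0.0, -1.0]]
contact_force: [0.2, 0.0, 0.3]
gripper_width: 0.648
clock: 35.88
eef_pos: [547.6, -15.9, 224.0]
ee_rot: [[0.421, 0.907, 0.004], [0.907, -0.421, 0.001], [0.003, 0.003, -1.0]]
contact_force: [1.0, -0.2, -0.6]
gripper_width: 0.651
cur [547.6 -15.9 224. ] jaw -24.9 F [ 1.  -0.2 -0.6] w 0.651 t 35.88 j [-0.79  0.38  0.96  1.81 -0.35  1.12 -0.14] turn -0.1
[0.01, -0.01, 0.01, -0.16, -0.95, -0.15]
[0.01, -0.01, 0.01, -0.16, -0.95, -0.15]
[0.01, -0.01, 0.01, -0.16, -0.95, -0.15]
```

```bash
python3 -m handwheel '[[0,0,0,0,-0.8,-0.1,0.65],[0,0,0,0.5,-0.8,-0.1,0.65],[0,0,0,0.9,-0.6,0,0.65],[0,0,0,0.9,-0.3,0,0.65],[0,0,0,0.9,0,0,0.65]]'; python3 -m handwheel '[[0,0,0,0.5,0,0,0.65],[0,0,0,0,0,0,0.65]]'; python3 - <<'E'
from h import *
from rig import vision,nets
o=[]
for n,c in(("scene",(220,140,190,100)),("top",(140,110,240,160))):
    f=vision.grab_frame(n); im=f["color"][:,:,::-1].copy(); cv2.imwrite(f"pics/end_{n}.png",crop(im,*c,4 if n=="scene" else 3,0))
    for l in["block_low","block_high","collar","paint_bottle","grease_tin"]: print(n,l,[([round(float(x)) for x in d["point"]],round(d["score"],2)) for d in nets.spot_in(f,l)])
E
```

```text
clock: 36.5
eef_pos: [492.0, 220.4, 233.1]
ee_rot: [[0.419, 0.908, -0.001], [0.908, -0.419, 0.002], [0.001, -0.001, -1.0]]
contact_force: [0.7, -1.1, 1.3]
gripper_width: 0.649
clock: 36.75
eef_pos: [505.5, 246.3, 232.0]
ee_rot: [[0.419, 0.908, -0.001], [0.908, -0.419, -0.002], [-0.002, 0.0, -1.0]]
contact_force: [0.3, -0.4, -0.1]
gripper_width: 0.654
scene block_low [([587, -196, 22], 0.7)]
scene block_high [([536, -32, 53], 0.73), ([559, -140, 22], 0.59)]
scene collar [([617, -305, 15], 0.57)]
scene paint_bottle [([539, -33, 51], 0.82), ([655, -528, 65], 0.78)]
scene grease_tin [([320, 180, 29], 0.71)]
top block_low [([587, -186, 19], 0.59)]
top block_high [([557, -135, 32], 0.61)]
top collar [([611, -297, 12], 0.85)]
top paint_bottle [([659, -499, 93], 0.95), ([539, -23, 89], 0.56)]
top grease_tin [([323, 194, 31], 0.97)]
```

View pics/end_top.png

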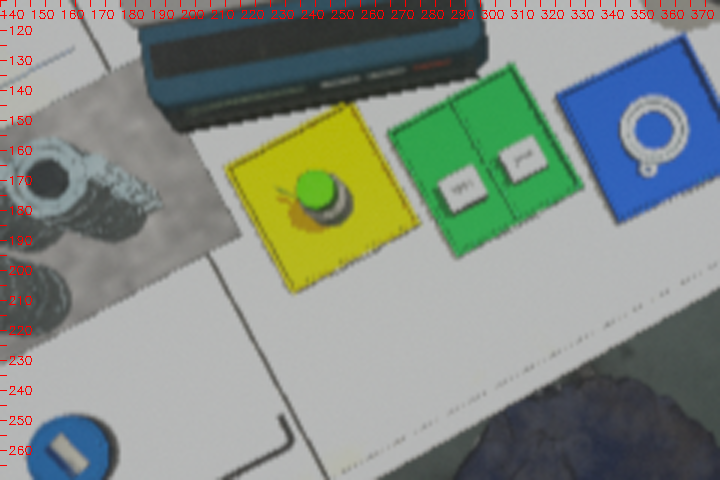

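View pics/end_scene.png

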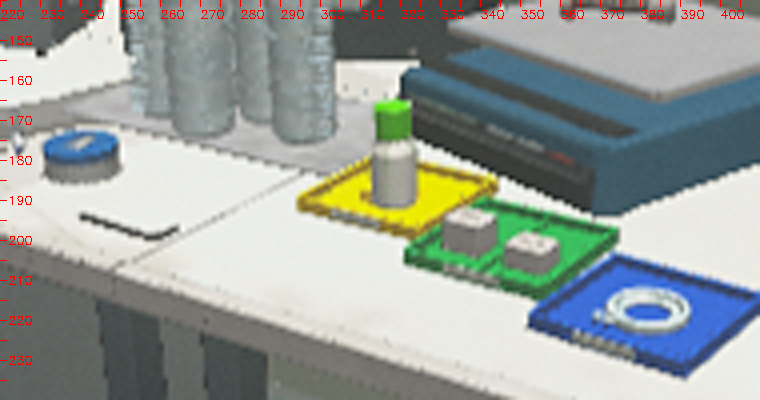

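Everything is in place: the bottle stands upright in yellow (top 320,173), there is one block flat in each green bay (294,172 and 314,163), the collar lies flat in blue (357,153), and the tin has not moved.

```bash
python3 - <<'E'
from rig import job
print(job.close_job())
E
```

```text
the job is handed in; nothing more can be done
None
```

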